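# Make up the wing kit: pack the components and meter out bearing balls

## Robot

A 6-joint arm with a two-finger parallel gripper is mounted at the origin on the work surface. World frame = base frame: x ahead of the robot, y to its left, z up, the work surface at z = 0. Lengths are in m, angles in degrees, forces in N, time in s.
With the tool pointing down it reaches from about 0.25 to 0.85 m from the base axis. Payload 12.5 kg.
Tool frame: the origin (TCP) lies midway between the tips of the shut fingers; the grasp point (between the pads) lies 19 mm behind it (hold_point_z is the distance from the TCP to the grasp point, in m); z points along the fingers, y is the direction in which the jaws open and shut (so a half turn about z gives the same grasp; the last joint's range is limited). The gripper opens to 93 mm and grips with 3 to 60 N. Pads are 15 mm wide; open, the fingers measure 128 mm over their backs; the gripper's body (75 mm by 188 mm) begins 65 mm behind the grasp point.
Start: joints at [62.303, 20.094, 94.641, -0, 65.266, -4.847], TCP at [0.214, 0.507, 0.219] pointing down, gripper open.
Joint ranges: [-157.81, 157.81], [-45, 120.19], [0.68, 151.7], [-89.99, 269.99], [4.06, 180], [-164.3, 164.3]. Speed limits (degrees/s): [127.2, 127.2, 159.86, 180, 180, 180].

## Interface

Orientations are given as a 3x3 rotation matrix whose columns are the frame's x, y, z axes.
In Python, from cell import * gives the robot as it stands. The module is installed in compiled form; this text tells all that it offers.
- The arm moves only by the tool apply_moves, never from a script. Its arguments are lists of equal length, an entry for each row: "travel": the shift along the tool's x, y, z in m, a list of three; "twist": the turn about the tool's z in degrees. A call has 1 to 12 rows; each row shifts and turns the commanded pose from where the row before left it, along the tool's axes as they then stand; what a row does not reach is not made up. A row lasts 1/8 s, in which the tool goes at most 62.5 mm and 10.7 degrees, less where a joint would pass 70% of its speed; a pose out of reach is approached as far as the arm can. A call with a gripper value outside its range is refused whole. "hand" is the closure in counts, from 0 (fully open) to 255 (shut), set as the call begins (left out, the last holds). The fingers move at their own pace and stop on an object; "force" is the grip in N (left out, the last holds). Time passes only in rows, so rows that do not move let the fingers close. It gives the time, the measured TCP pose, the force and the opening at its end, in the units of the state.
- observe(): the state, without advancing time (a new reading comes with each control period).
- read_camera(name): name is "scene" or "top" or "wrist"; returns a dict with "color" (384x512x3 uint8, red, green, blue), "camera_matrix" (3x3 intrinsics, pixels), "view" (4x4, takes a point from world to camera coordinates). Camera axes: x right, y up, looking along -z (the intrinsics and any distortion apply to the point x, -y, -z); pixel columns grow to the right and rows downward; lengths in m; the calibration is good to about 2 mm. A picture is of the moment at which its call begins. There is no depth.
- sign_off(): hands the job in, once; it reports no verdict.
The state is a dict: "t": time; "joints": joint angles; "dq": joint speeds; "joint_torque": joint torques, N m; "tool_pos": TCP position; "eef_rot": TCP orientation; "contact_force": force on the tool from outside, world axes, zero at the start; "torque": the same for the moment, N m; "grip_width": finger opening in m.
Only numpy, scipy, OpenCV 4.12 (cv2) and the standard library are available. Lean on these libraries where they do the work, as an engineer would, in place of code of your own. Each camera call takes 0.05 s, during which the arm holds its last target. There are 200 camera calls.

## Task

Make up the kit: stand every component that is on the bench upright in the narrow row of the kit box, down on its floor, and meter bearing balls from the cup into the wide bay. To meter them, tilt the cup slowly over the bay until the balls shift and begin to run out, hold it still at that angle for two seconds, and finish with two to five balls in the bay and the rest still in the cup. Stand the cup back upright in the middle of its cork mat, and leave the screwdriver, spool and key fob alone.

Things in the scene. Friction and masses are not known exactly. Their poses are not given: they have to be found in the camera images.
- kit_box: grey open kit box with two orange latches on its far side, fixed to the bench, 142 mm (its x) by 230 mm (its y) by 40 mm high, walls and floor 4 mm; a wall along its y divides it into a narrow row (its -x side, towards the robot) and a wide bay (its +x side). Origin: centre of the underside
- row (a point): centre of the inner floor of the narrow row: inside 50 mm along x, 222 mm along y, 36 mm deep; axes as the box. All five components stand in it one behind another along y with about 32 mm to spare in all
- bay (a point): centre of the inner floor of the wide bay: inside 80 mm along x, 222 mm along y, 36 mm deep; axes as the box
- capacitor: component: big blue capacitor can, upright cylinder 44 mm across, 95 mm high. Origin: centre of its underside, z up
- jar: component: amber jar with white cap, upright cylinder 42 mm across, 85 mm high. Origin: centre of its underside, z up
- battery: component: black battery pack with a yellow band, upright block 34 mm (its x) by 44 mm (its y) by 90 mm high. Origin: centre of its underside, z up
- power_module: component: green power module with a white top strip, upright block 40 mm (its x) by 44 mm (its y) by 82 mm high. Origin: centre of its underside, z up
- heatsink: component: aluminium finned heatsink, upright block 30 mm (its x) by 44 mm (its y) by 80 mm high, solid to the touch. Origin: centre of its underside, z up
- cup: copper open-topped pouring cup, 82 mm (its x) by 56 (its y) by 40 high, walls 3, floor 4, 0.12 to 0.2 kg empty. A ramp inside rises from the floor at x = 8 mm to the pouring lip (+x rim), 42 degrees from vertical; balls start over it at 0.8 to 1 rad nose-down. A 9 mm rib across the floor at x = -15 mm holds the rearmost back until over 1.2 rad. Lip starts roughly to world +y. Origin: centre of underside
- cup_mid (a point): point 20 mm above the centre of the cup's underside, axes as the cup; the cup starts with seven balls, heaped level with its rim; a ball in it is within 25 mm of this point along y and -38 to 45 mm along x
- mat: round cork mat, 116 mm across, 4 mm thick, fixed. Origin: centre of its underside
- ball1_center (a point): centre of a steel ball, 22 mm across, 44 g; it rolls freely
- ball2_center (a point): centre of a steel ball, 22 mm across, 44 g; it rolls freely
- ball3_center (a point): centre of a steel ball, 22 mm across, 44 g; it rolls freely
- ball4_center (a point): centre of a steel ball, 22 mm across, 44 g; it rolls freely
- ball5_center (a point): centre of a steel ball, 22 mm across, 44 g; it rolls freely
- ball6_center (a point): centre of a steel ball, 22 mm across, 44 g; it rolls freely
- ball7_center (a point): centre of a steel ball, 22 mm across, 44 g; it rolls freely
- screwdriver: bystander: red-handled screwdriver lying on the bench, 190 mm long; origin under its middle
- solder_spool: bystander: blue spool, 60 mm across, 36 mm high; origin: centre of its underside
- key_fob: bystander: black key fob, 65 by 34 by 13 mm; origin: centre of its underside
There are look-alikes about, which are no part of the job. What is meant by the capacitor is not red, and is the smaller of those in its own colour.

How it is judged (in metres and radians):
On the way:
1. the cup is held still, tilted (over 0.5 rad) in the air, for 0.8 s, with at least one ball run out (angle between cup's own z axis and vertical above 0.5 rad and angular speed of cup below 0.25 rad/s and height (world z) of cup_mid above 0.08 m and distance between any of ball1_center, ball2_center, ball3_center, ball4_center, ball5_center, ball6_center, ball7_center and cup_mid above 0.08 m), for 0.8 s.
At the end, for the whole second after the job is handed in: Every component present stands upright (0.12 rad) in the row, within 8 mm of its centre line, base within 6 mm of the floor. Each ball lies in the bay or the cup, at least two in each. The cup stands upright (0.1 rad) on the mat, within 25 mm of its centre. All at rest (x of capacitor in the frame of row between -0.008 and 0.008 m and y of capacitor in the frame of row between -0.092 and 0.092 m and z of capacitor in the frame of row between -0.006 and 0.006 m and angle between each of capacitor, jar, battery, power_module, heatsink's own z axis and vertical below 0.12 rad and linear speed of each of capacitor, jar, battery, power_module, heatsink, cup below 0.02 m/s and x of jar in the frame of row between -0.008 and 0.008 m and y of jar in the frame of row between -0.093 and 0.093 m and z of jar in the frame of row between -0.006 and 0.006 m and x of battery in the frame of row between -0.008 and 0.008 m and y of battery in the frame of row between -0.097 and 0.097 m and z of battery in the frame of row between -0.006 and 0.006 m and x of power_module in the frame of row between -0.008 and 0.008 m and y of power_module in the frame of row between -0.094 and 0.094 m and z of power_module in the frame of row between -0.006 and 0.006 m and x of heatsink in the frame of row between -0.008 and 0.008 m and y of heatsink in the frame of row between -0.099 and 0.099 m and z of heatsink in the frame of row between -0.006 and 0.006 m and ((y of ball1_center in the frame of cup_mid between -0.025 and 0.025 m and x of ball1_center in the frame of cup_mid between -0.038 and 0.045 m and z of ball1_center in the frame of cup_mid between -0.03 and 0.03 m) or (x of ball1_center in the frame of bay between -0.041 and 0.041 m and y of ball1_center in the frame of bay between -0.112 and 0.112 m and z of ball1_center in the frame of bay between 0 and 0.04 m)) and ((y of ball2_center in the frame of cup_mid between -0.025 and 0.025 m and x of ball2_center in the frame of cup_mid between -0.038 and 0.045 m and z of ball2_center in the frame of cup_mid between -0.03 and 0.03 m) or (x of ball2_center in the frame of bay between -0.041 and 0.041 m and y of ball2_center in the frame of bay between -0.112 and 0.112 m and z of ball2_center in the frame of bay between 0 and 0.04 m)) and ((y of ball3_center in the frame of cup_mid between -0.025 and 0.025 m and x of ball3_center in the frame of cup_mid between -0.038 and 0.045 m and z of ball3_center in the frame of cup_mid between -0.03 and 0.03 m) or (x of ball3_center in the frame of bay between -0.041 and 0.041 m and y of ball3_center in the frame of bay between -0.112 and 0.112 m and z of ball3_center in the frame of bay between 0 and 0.04 m)) and ((y of ball4_center in the frame of cup_mid between -0.025 and 0.025 m and x of ball4_center in the frame of cup_mid between -0.038 and 0.045 m and z of ball4_center in the frame of cup_mid between -0.03 and 0.03 m) or (x of ball4_center in the frame of bay between -0.041 and 0.041 m and y of ball4_center in the frame of bay between -0.112 and 0.112 m and z of ball4_center in the frame of bay between 0 and 0.04 m)) and ((y of ball5_center in the frame of cup_mid between -0.025 and 0.025 m and x of ball5_center in the frame of cup_mid between -0.038 and 0.045 m and z of ball5_center in the frame of cup_mid between -0.03 and 0.03 m) or (x of ball5_center in the frame of bay between -0.041 and 0.041 m and y of ball5_center in the frame of bay between -0.112 and 0.112 m and z of ball5_center in the frame of bay between 0 and 0.04 m)) and ((y of ball6_center in the frame of cup_mid between -0.025 and 0.025 m and x of ball6_center in the frame of cup_mid between -0.038 and 0.045 m and z of ball6_center in the frame of cup_mid between -0.03 and 0.03 m) or (x of ball6_center in the frame of bay between -0.041 and 0.041 m and y of ball6_center in the frame of bay between -0.112 and 0.112 m and z of ball6_center in the frame of bay between 0 and 0.04 m)) and ((y of ball7_center in the frame of cup_mid between -0.025 and 0.025 m and x of ball7_center in the frame of cup_mid between -0.038 and 0.045 m and z of ball7_center in the frame of cup_mid between -0.03 and 0.03 m) or (x of ball7_center in the frame of bay between -0.041 and 0.041 m and y of ball7_center in the frame of bay between -0.112 and 0.112 m and z of ball7_center in the frame of bay between 0 and 0.04 m)) and ((distance between ball1_center and cup_mid below 0.08 m and distance between any of ball2_center, ball3_center, ball4_center, ball5_center, ball6_center, ball7_center and cup_mid below 0.08 m) or (distance between ball2_center and cup_mid below 0.08 m and distance between any of ball3_center, ball4_center, ball5_center, ball6_center, ball7_center and cup_mid below 0.08 m) or (distance between ball3_center and cup_mid below 0.08 m and distance between any of ball4_center, ball5_center, ball6_center, ball7_center and cup_mid below 0.08 m) or (distance between ball4_center and cup_mid below 0.08 m and distance between any of ball5_center, ball6_center, ball7_center and cup_mid below 0.08 m) or (distance between ball5_center and cup_mid below 0.08 m and distance between any of ball6_center, ball7_center and cup_mid below 0.08 m) or (distance between ball6_center and cup_mid below 0.08 m and distance between ball7_center and cup_mid below 0.08 m)) and ((distance between ball1_center and cup_mid above 0.08 m and distance between any of ball2_center, ball3_center, ball4_center, ball5_center, ball6_center, ball7_center and cup_mid above 0.08 m) or (distance between ball2_center and cup_mid above 0.08 m and distance between any of ball3_center, ball4_center, ball5_center, ball6_center, ball7_center and cup_mid above 0.08 m) or (distance between ball3_center and cup_mid above 0.08 m and distance between any of ball4_center, ball5_center, ball6_center, ball7_center and cup_mid above 0.08 m) or (distance between ball4_center and cup_mid above 0.08 m and distance between any of ball5_center, ball6_center, ball7_center and cup_mid above 0.08 m) or (distance between ball5_center and cup_mid above 0.08 m and distance between any of ball6_center, ball7_center and cup_mid above 0.08 m) or (distance between ball6_center and cup_mid above 0.08 m and distance between ball7_center and cup_mid above 0.08 m)) and horizontal distance between cup and mat below 0.025 m and height (world z) of cup below 0.01 m and angle between cup's own z axis and vertical below 0.1 rad); the robot touches nothing.
It fails at once if a bystander (screwdriver, spool or key fob) is moved by more than 40 mm (distance of any of screwdriver, solder_spool, key_fob from where it was at the start of the episode above 0.04 m).
It fails at once if the raised cup is tipped fast (over 2 rad/s while tilted more than 0.4 rad) (angle between cup's own z axis and vertical above 0.4 rad and angular speed of cup above 2 rad/s and height (world z) of cup_mid above 0.08 m).
Of capacitor, jar, battery, power_module, heatsink only 3 to 5 are there at a start; the rules pass over those that are not, and their reading is None.
At some moment in a run one of cup may be knocked a few centimetres aside while the robot is not near it.
It also fails if it takes over 210 s, if anything falls off the work surface, if the arm or the gripper's body presses on something with over 40 N, if the wrist force passes 120 N, or if a joint passes its speed limit or range.

## Working session

There is one attempt and no reset: what is moved stays moved. The work goes in short steps, Python scripts to look and compute and a tool call to move; the robot and the scene stay as the last step left them, time stands still between calls to the robot, and variables do not carry over. Pictures are saved under pics/ and viewed, about 12 in all and at most 16, crops included, and the job is handed in when it is done.

Besides the shell and the picture viewer there is one more tool, called after "Call:" as name([rows], argument=value, ...), one row to a line, values as JSON. apply_moves: Moves the arm, as the interface text tells. Its arguments: {"type":"object","properties":{"travel":{"type":"array","items":{"type":"array","items":{"type":"number"}}},"twist":{"type":"array","items":{"type":"number"}},"hand":{"type":"number"},"force":{"type":"number"}},"required":["travel","twist"]}

```bash
mkdir -p pics
cat > h.py <<'E'
from cell import *
import numpy as np, cv2
def ray(c,u,v):
    p=np.linalg.inv(c["camera_matrix"])@np.array([u,v,1.]); d=np.array([p[0],-p[1],-p[2]])
    R=c["view"][:3,:3]; t=c["view"][:3,3]
    return -R.T@t, R.T@d
def onz(c,u,v,z):
    o,d=ray(c,u,v); return o+d*(z-o[2])/d[2]
def proj(c,P):
    q=c["view"][:3,:3]@np.array(P)+c["view"][:3,3]; q=c["camera_matrix"]@np.array([q[0],-q[1],-q[2]]); return q[:2]/q[2]
def save(c,n,crop=None,s=1):
    im=c["color"]
    if crop: x0,y0,x1,y1=crop; im=im[y0:y1,x0:x1]
    cv2.imwrite("pics/"+n,cv2.resize(im[:,:,::-1],None,fx=s,fy=s,interpolation=cv2.INTER_CUBIC))
E
python3 - <<'E'
from h import *
import pickle
print(observe())
cs={}
for n in ("scene","top","wrist"):
    cs[n]=c=read_camera(n); o,d=ray(c,256,192); print(n,o.round(3),(d/np.linalg.norm(d)).round(3),c["camera_matrix"].round(1).tolist())
    save(c,n+"0.png",s=1.5 if n!="wrist" else 1)
pickle.dump(cs,open("c0.pkl","wb"))
E
```

```text
{'t': 0.0, 'joints': array([ 6.23031946e+01,  2.01232314e+01,  9.46775127e+01, -9.09263779e-04,
        6.52657327e+01, -4.84823744e+00]), 'dq': array([-0.02024296,  0.02107812,  0.03147927,  0.10133411, -0.0257157 ,
       -0.06495505]), 'joint_torque': array([-1.96660089e-04, -4.97321069e+01, -2.85256791e+01,  6.98051392e-02,
        2.56991351e-02, -1.43907223e-04]), 'tool_pos': array([0.21338886, 0.50653694, 0.21810827]), 'eef_rot': array([[-9.21536894e-01,  3.88290453e-01, -5.26509033e-04],
       [ 3.88290800e-01,  9.21536318e-01, -1.03399891e-03],
       [ 8.37052921e-05, -1.15730676e-03, -9.99999327e-01]]), 'contact_force': array([-0.14974467, -1.2970279 ,  0.00532745]), 'torque': array([-0.00099443, -0.02538602,  0.01454198]), 'grip_width': 0.09282705230797243}
scene [1.269 0.354 1.187] [-0.514 -0.235 -0.825] [[439.2, 0.0, 254.9], [0.0, 439.2, 193.8], [0.0, 0.0, 1.0]]
top [0.429 0.021 0.996] [ 0.176 -0.032 -0.984] [[373.4, 0.0, 251.2], [0.0, 373.4, 189.3], [0.0, 0.0, 1.0]]
wrist [0.136 0.54  0.385] [ 0.291 -0.102 -0.951] [[304.2, 0.0, 250.2], [0.0, 304.2, 190.1], [0.0, 0.0, 1.0]]
```

View pics/scene0.png

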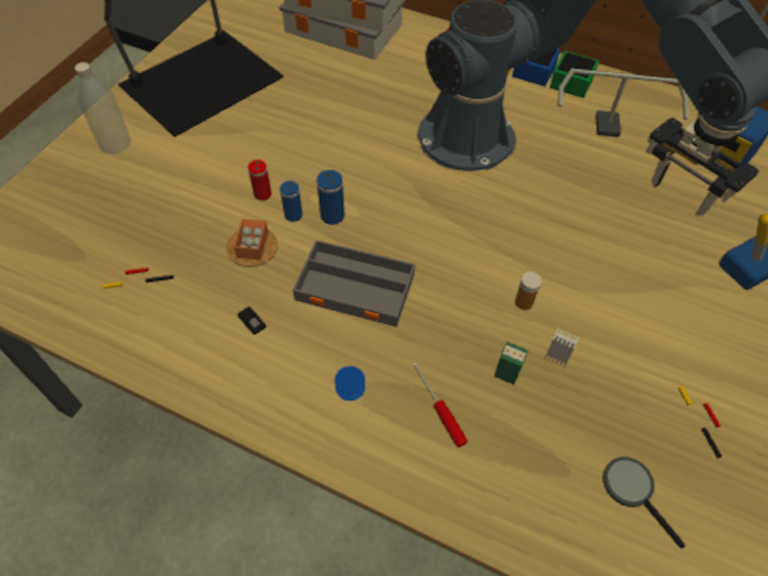

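View pics/top0.png

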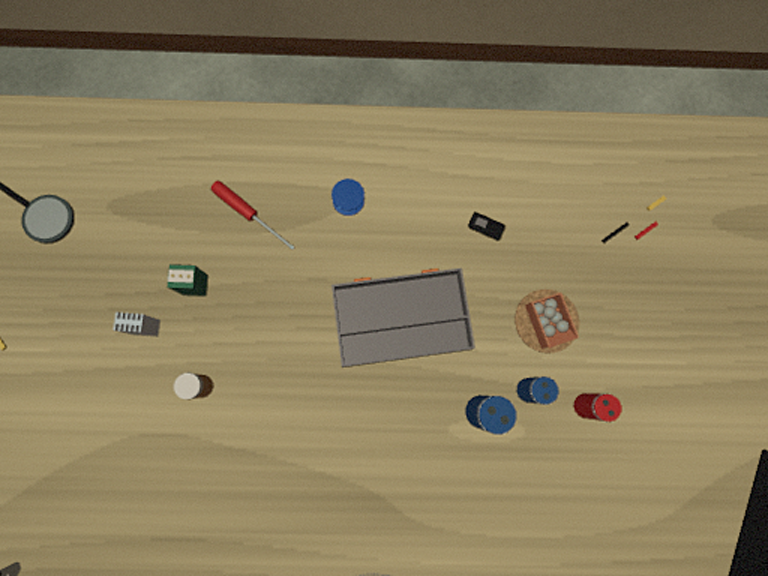

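Run:
```python
from h import *
import pickle
cs=pickle.load(open("c0.pkl","rb")); c=cs["top"]; im=c["color"]
a=cv2.resize(im[185:300,300:425,::-1],None,fx=4,fy=4,interpolation=cv2.INTER_CUBIC)
b=cv2.resize(im[165:275,65:145,::-1],None,fx=3.5,fy=460/110,interpolation=cv2.INTER_CUBIC)
cv2.imwrite("pics/crop1.png",np.hstack([a,b[:460]]))
```

```text
(no output)
```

View pics/crop1.png

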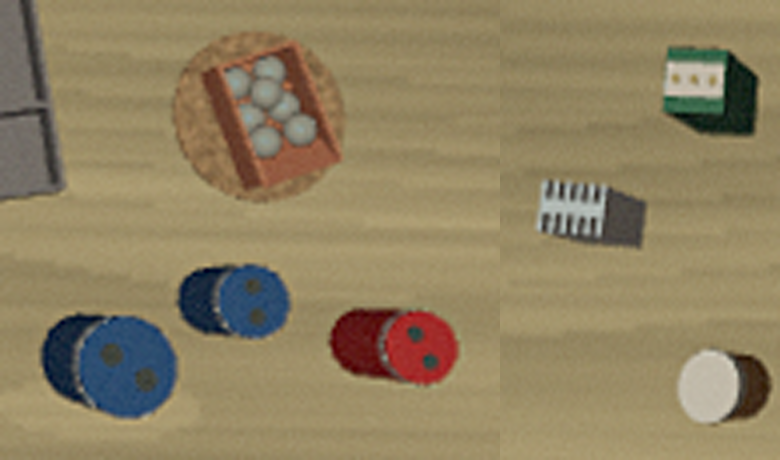

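Run:
```python
from h import *
import pickle
cs=pickle.load(open("c0.pkl","rb")); c=cs["top"]; im=c["color"]
s=cs["scene"]["color"][125:185,140:200,::-1]
cv2.imwrite("pics/crop2.png",cv2.resize(s,None,fx=8,fy=8,interpolation=cv2.INTER_CUBIC))
hsv=cv2.cvtColor(im,cv2.COLOR_RGB2HSV)
def blob(roi,m,z,name):
    x0,y0,x1,y1=roi; k=np.zeros(m.shape,np.uint8); k[y0:y1,x0:x1]=m[y0:y1,x0:x1]
    k=cv2.morphologyEx(k,cv2.MORPH_CLOSE,np.ones((5,5)))
    cn=max(cv2.findContours(k,cv2.RETR_EXTERNAL,cv2.CHAIN_APPROX_NONE)[0],key=cv2.contourArea)
    P=np.array([onz(c,u,v,z)[:2] for u,v in cn[:,0]],np.float32)*1000
    r=cv2.minAreaRect(P); print(name,[np.round(q,1) for q in r]); return r
H,S,V=cv2.split(hsv)
print("cap",hsv[258,368],hsv[258,348],"jar",hsv[257,125],"box",hsv[200,260],hsv[150,200],"hs",hsv[215,86],"pm",hsv[178,121],"cup",hsv[225,378])
blob((340,245,380,275),((H>95)&(H<125)&(S>120)&(V>95)).astype(np.uint8),.095,"cap")
blob((110,245,145,270),((S<70)&(V>120)).astype(np.uint8),.085,"jar")
blob((70,200,102,225),((S<60)&(V>130)).astype(np.uint8),.080,"hs")
blob((108,172,140,200),(((H>55)&(H<95)&(S>100)&(V>62))|((S<70)&(V>120))).astype(np.uint8),.082,"pm")
blob((215,175,320,250),((S<65)).astype(np.uint8),.04,"box")
blob((340,190,390,238),((H<14)&(S>110)).astype(np.uint8),.044,"cup")
```

```text
cap [106 144 110] [102 184  54] jar [ 21  32 192] box [ 14  24 117] [ 23  87 147] hs [ 69  10 181] pm [ 71 126  99] cup [  8 144 147]
cap [array([ 431. , -267.7]), array([37.6, 38.7]), np.float64(1.1)]
jar [array([428.1, 303.6]), array([39.9, 40.8]), np.float64(1.1)]
hs [array([528.2, 407.1]), array([29.4, 47. ]), np.float64(1.2)]
pm [array([604.4, 328. ]), array([35.4, 43.7]), np.float64(1.4)]
box [array([551.8, -42.9]), array([142.7, 230. ]), np.float64(8.9)]
cup [array([ 549.5, -299.8]), array([84.1, 69.9]), np.float64(19.8)]
```

View pics/crop2.png

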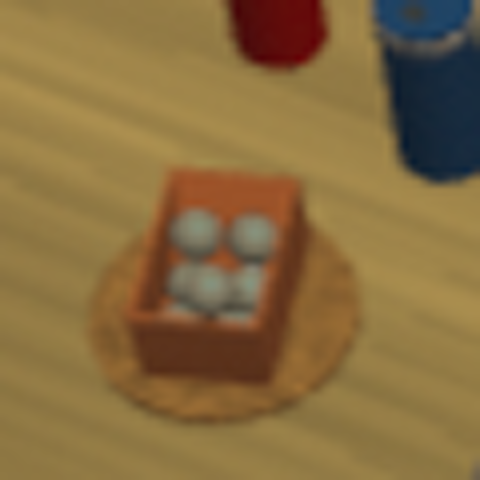

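Call:
apply_moves([
  [0, 0, 0],
  [0, 0, 0],
  [0, 0, 0],
  [0, 0, 0],
  [0, 0, 0],
  [0, 0, 0],
  [0, 0, 0],
  [-0.0178, 0.052, 0],
  [-0.0178, 0.052, 0],
  [-0.0178, 0.052, 0],
  [-0.0178, 0.052, 0],
  [-0.0178, 0.052, 0],
], twist=[9.4, 9.4, 9.4, 9.4, 9.4, 9.4, 9.5, 0, 0, 0, 0, 0], hand=0, force=25)

```text
t: 1.65
tool_pos: [0.477, 0.4227, 0.2184]
eef_rot: [[-0.022, 1.0, -0.0], [1.0, 0.022, -0.0], [-0.0, -0.0, -1.0]]
contact_force: [-0.2, 0.6, 0.2]
grip_width: 0.093
```

```bash
cat >> h.py <<'E'
def go(x,y,z,head):
    """mm, heading of tool y in deg: travel to be done after/before twist"""
    s=observe(); R=s["eef_rot"]; h=np.degrees(np.arctan2(R[1,1],R[0,1]))
    d=np.array([x,y,z])/1000-s["tool_pos"]
    a=np.radians(head); Rn=np.array([[-np.sin(a),np.cos(a),0],[np.cos(a),np.sin(a),0],[0,0,-1.]]).T
    Rn=np.array([[-np.sin(a),np.cos(a),0],[np.cos(a),np.sin(a),0],[0,0,-1.]])
    print("t",round(s["t"],2),"pos",(s["tool_pos"]*1e3).round(1),"head",round(h,1),"| twist",round((h-head+180)%360-180,1),
     "| travel now-axes",(R.T@d*1e3).round(1),"| after-twist axes",(Rn.T@d*1e3).round(1),"f",s["contact_force"].round(1),"w",round(s["grip_width"]*1e3,1))
E
python3 -c "
from h import *
go(528,407,60,1.3)
save(read_camera('wrist'),'w1.png')"
```

```text
t 1.65 pos [477.  422.7 218.4] head 1.2 | twist -0.1 | travel now-axes [-16.8  50.7 158.4] | after-twist axes [-16.9  50.6 158.4] f [-0.2  0.6  0.2] w 93.0
```

View pics/w1.png

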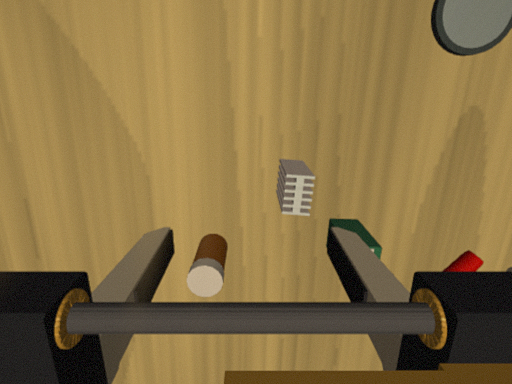

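```bash
python3 -c "
from h import *
c=read_camera('wrist')
print(proj(c,(.528,.407,.08)),proj(c,(.428,.3036,.085)))"
```

```text
[292.89579391 192.71192204] [200.2347719  278.93035805]
```

Call:
apply_moves([
  [-0.0084, 0.0253, 0],
  [-0.0084, 0.0253, 0],
  [0, 0, 0.05],
  [0, 0, 0.05],
  [0, 0, 0.04],
  [0, 0, 0.033],
  [0, 0, 0],
], twist=[0, 0, 0, 0, 0, 0, 0])

```text
t: 2.62
tool_pos: [0.5245, 0.4072, 0.0432]
eef_rot: [[-0.022, 1.0, -0.004], [1.0, 0.022, -0.003], [-0.003, -0.004, -1.0]]
contact_force: [-0.2, 0.2, 0.7]
grip_width: 0.0928
```

Call:
apply_moves([
  [0, 0, 0],
  [0, 0, 0],
  [0, 0, 0],
  [0, 0, 0],
  [0, 0, 0],
  [0, 0, 0],
  [0, 0, 0],
  [0, 0, -0.03],
  [0, 0, -0.05],
  [0, 0, -0.03],
  [0, 0, 0],
], twist=[0, 0, 0, 0, 0, 0, 0, 0, 0, 0, 0], hand=255, force=25)

```text
t: 4.0
tool_pos: [0.5272, 0.4084, 0.1577]
eef_rot: [[-0.022, 1.0, 0.003], [1.0, 0.022, 0.002], [0.002, 0.003, -1.0]]
contact_force: [0.4, -0.5, -2.0]
grip_width: 0.0298
```

```bash
python3 -c "
from h import *
go(497.3,33.6,47,8.9)"
```

```text
t 4.0 pos [527.2 408.4 157.7] head 1.3 | twist -7.6 | travel now-axes [-374.3  -38.5  109.8] | after-twist axes [-365.7  -87.5  110.7] f [ 0.4 -0.5 -2. ] w 29.8
```

Call:
apply_moves([
  [0, 0, 0],
  [-0.0457, -0.0109, 0],
  [-0.0457, -0.0109, 0],
  [-0.0457, -0.0109, 0],
  [-0.0457, -0.0109, 0],
  [-0.0457, -0.0109, 0],
  [-0.0457, -0.0109, 0],
  [-0.0457, -0.0109, 0],
  [-0.0457, -0.0109, 0],
  [0, 0, 0],
  [0, 0, 0],
], twist=[-7.6, 0, 0, 0, 0, 0, 0, 0, 0, 0, 0])

```text
t: 5.38
tool_pos: [0.496, 0.0335, 0.1546]
eef_rot: [[-0.153, 0.988, -0.002], [0.988, 0.153, 0.0], [0.0, -0.002, -1.0]]
contact_force: [-0.4, 0.9, -1.1]
grip_width: 0.0302
```

```bash
python3 -c "
from h import *
go(497.3,33.6,47,8.9)
c=read_camera('wrist'); save(c,'w2.png')
R=np.array([[np.cos(.1553),-np.sin(.1553)],[np.sin(.1553),np.cos(.1553)]])
for p in [(-71,-115),(-71,115),(71,115),(71,-115),(-17,-111),(-15,111)]:
  q=R@np.array(p)+[551.8,-42.9]; print(p,proj(c,(q[0]/1e3,q[1]/1e3,.04)).round())
"
```

```text
t 5.38 pos [496.   33.5 154.6] head 8.8 | twist -0.1 | travel now-axes [-1.000e-01  1.500e+00  1.076e+02] | after-twist axes [-1.000e-01  1.300e+00  1.076e+02] f [-0.4  0.9 -1.1] w 30.2
(-71, -115) [227. 350.]
(-71, 115) [220. 155.]
(71, 115) [372. 155.]
(71, -115) [349. 350.]
(-17, -111) [273. 348.]
(-15, 111) [280. 159.]
```

View pics/w2.png

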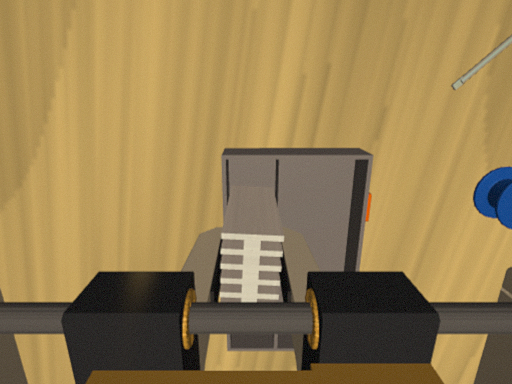

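Call:
apply_moves([
  [0, 0.0013, 0.03],
  [0, 0, 0.03],
  [0, 0, 0.025],
  [0, 0, 0.01],
  [0, 0, 0.006],
  [0, 0, 0.0045],
  [0, 0, 0],
  [0, 0, 0],
], twist=[0, 0, 0, 0, 0, 0, 0, 0])

```text
t: 6.42
tool_pos: [0.498, 0.0334, 0.0506]
eef_rot: [[-0.154, 0.988, 0.001], [0.988, 0.154, -0.0], [-0.0, 0.001, -1.0]]
contact_force: [-0.1, 0.5, -1.3]
grip_width: 0.0306
```

```bash
python3 -c "
from h import *
go(497.3,33.6,47,8.9)"
```

```text
t 6.42 pos [498.   33.4  50.6] head 8.8 | twist -0.1 | travel now-axes [ 0.4 -0.7  3.6] | after-twist axes [ 0.4 -0.7  3.6] f [-0.1  0.5 -1.3] w 30.6
```

Lower to touch, release, rise; then measure towards the power module.

Call:
apply_moves([
  [0, 0, 0.003],
  [0, 0, 0],
  [0, 0, 0],
], twist=[0, 0, 0])

```text
t: 6.8
tool_pos: [0.4988, 0.0333, 0.0488]
eef_rot: [[-0.154, 0.988, 0.003], [0.988, 0.154, -0.0], [-0.0, 0.003, -1.0]]
contact_force: [-4.5, -1.0, 17.7]
grip_width: 0.0301
```

Call:
apply_moves([
  [0, 0, 0],
  [0, 0, 0],
  [0, 0, 0],
  [0, 0, 0],
  [0, 0, -0.03],
  [0, 0, -0.05],
  [0, 0, -0.05],
  [0, 0, 0],
], twist=[0, 0, 0, 0, 0, 0, 0, 0], hand=60)

```text
t: 7.8
tool_pos: [0.4995, 0.0334, 0.1804]
eef_rot: [[-0.154, 0.988, 0.006], [0.988, 0.154, -0.0], [-0.001, 0.006, -1.0]]
contact_force: [0.2, -0.1, -1.0]
grip_width: 0.0708
```

```bash
python3 -c "
from h import *
go(604.4,328,44,1.4)"
```

```text
t 7.8 pos [499.5  33.4 180.4] head 8.9 | twist 7.5 | travel now-axes [275.1 148.1 137. ] | after-twist axes [292.  112.1 136.4] f [ 0.2 -0.1 -1. ] w 70.8
```

Call:
apply_moves([
  [0, 0, 0],
  [0.0487, 0.0187, 0],
  [0.0487, 0.0187, 0],
  [0.0487, 0.0187, 0],
  [0.0487, 0.0187, 0],
  [0.0487, 0.0187, 0],
  [0.0485, 0.0186, 0],
  [0, 0, 0],
  [0, 0, 0.05],
  [0, 0, 0.05],
  [0, 0, 0.036],
  [0, 0, 0],
], twist=[7.5, 0, 0, 0, 0, 0, 0, 0, 0, 0, 0, 0], hand=0)

```text
t: 9.3
tool_pos: [0.6009, 0.3261, 0.0377]
eef_rot: [[-0.023, 1.0, -0.006], [1.0, 0.023, -0.003], [-0.003, -0.006, -1.0]]
contact_force: [0.7, 0.2, 0.7]
grip_width: 0.093
```

Call:
apply_moves([
  [0, 0, 0],
  [0, 0, 0],
  [0, 0, 0],
  [0, 0, 0],
  [0, 0, 0],
  [0, 0, 0],
  [0, 0, -0.03],
  [0, 0, -0.05],
  [0, 0, -0.03],
  [0, 0, 0],
  [0, 0, 0],
], twist=[0, 0, 0, 0, 0, 0, 0, 0, 0, 0, 0], hand=255)

```text
t: 10.68
tool_pos: [0.6021, 0.3276, 0.1493]
eef_rot: [[-0.024, 1.0, -0.002], [1.0, 0.024, -0.001], [-0.001, -0.002, -1.0]]
contact_force: [0.1, 0.0, -1.7]
grip_width: 0.0398
```

```bash
python3 -c "
from h import *
go(505,-15.8,47,8.9)"
```

```text
t 10.68 pos [602.1 327.6 149.3] head 1.4 | twist -7.5 | travel now-axes [-340.9 -105.   102.9] | after-twist axes [-324.2 -149.1  102.3] f [ 0.1  0.  -1.7] w 39.8
```

Call:
apply_moves([
  [0, 0, 0],
  [-0.0463, -0.0213, 0],
  [-0.0463, -0.0213, 0],
  [-0.0463, -0.0213, 0],
  [-0.0463, -0.0213, 0],
  [-0.0463, -0.0213, 0],
  [-0.0463, -0.0213, 0],
  [-0.0463, -0.0213, 0],
  [0, 0, 0],
  [0, 0, 0],
  [0, 0, 0],
], twist=[-7.5, 0, 0, 0, 0, 0, 0, 0, 0, 0, 0])

```text
t: 12.05
tool_pos: [0.5055, -0.0143, 0.1506]
eef_rot: [[-0.155, 0.988, -0.001], [0.988, 0.155, 0.0], [0.0, -0.001, -1.0]]
contact_force: [0.7, -0.8, -2.5]
grip_width: 0.0401
```

```bash
python3 -c "
from h import *
go(505,-15.8,47,8.9)"
```

```text
t 12.05 pos [505.5 -14.3 150.6] head 8.9 | twist 0.0 | travel now-axes [ -1.5  -0.6 103.6] | after-twist axes [ -1.4  -0.7 103.6] f [ 0.7 -0.8 -2.5] w 40.1
```

Call:
apply_moves([
  [-0.0014, -0.0006, 0.03],
  [0, 0, 0.03],
  [0, 0, 0.025],
  [0, 0, 0.01],
  [0, 0, 0.005],
  [0, 0, 0.002],
  [0, 0, 0.002],
  [0, 0, 0],
  [0, 0, 0],
], twist=[0, 0, 0, 0, 0, 0, 0, 0, 0])

```text
t: 13.18
tool_pos: [0.5053, -0.0168, 0.0474]
eef_rot: [[-0.154, 0.988, 0.0], [0.988, 0.154, -0.0], [-0.0, 0.0, -1.0]]
contact_force: [0.0, 0.7, -2.0]
grip_width: 0.0399
```

Call:
apply_moves([
  [0, 0, 0.002],
  [0, 0, 0.002],
  [0, 0, 0],
  [0, 0, 0],
], twist=[0, 0, 0, 0])

```text
t: 13.68
tool_pos: [0.5056, -0.0168, 0.0448]
eef_rot: [[-0.154, 0.988, 0.001], [0.988, 0.154, -0.0], [-0.0, 0.001, -1.0]]
contact_force: [-8.4, 0.5, 24.5]
grip_width: 0.0401
```

Call:
apply_moves([
  [0, 0, 0],
  [0, 0, 0],
  [0, 0, 0],
  [0, 0, 0],
  [0, 0, -0.03],
  [0, 0, -0.05],
  [0, 0, -0.05],
  [0, 0, 0],
], twist=[0, 0, 0, 0, 0, 0, 0, 0], hand=40)

```text
t: 14.68
tool_pos: [0.5069, -0.0169, 0.1764]
eef_rot: [[-0.154, 0.988, 0.006], [0.988, 0.154, -0.001], [-0.002, 0.006, -1.0]]
contact_force: [-0.2, -0.7, -1.2]
grip_width: 0.0787
```

```bash
python3 -c "
from h import *
go(428.1,303.6,45,8.9)"
```

```text
t 14.68 pos [506.9 -16.9 176.4] head 8.9 | twist -0.0 | travel now-axes [329.  -29.3 130.6] | after-twist axes [328.8 -28.2 131.4] f [-0.2 -0.7 -1.2] w 78.7
```

Call:
apply_moves([
  [0.047, -0.004, 0],
  [0.047, -0.004, 0],
  [0.047, -0.004, 0],
  [0.047, -0.004, 0],
  [0.047, -0.004, 0],
  [0.047, -0.004, 0],
  [0.047, -0.004, 0],
  [0, 0, 0],
  [0, 0, 0.05],
  [0, 0, 0.05],
  [0, 0, 0.029],
  [0, 0, 0],
], twist=[0, 0, 0, 0, 0, 0, 0, 0, 0, 0, 0, 0], hand=0)

```text
t: 16.18
tool_pos: [0.4256, 0.3025, 0.0419]
eef_rot: [[-0.153, 0.988, -0.004], [0.988, 0.153, -0.003], [-0.002, -0.005, -1.0]]
contact_force: [0.5, -0.7, -0.3]
grip_width: 0.0932
```

Call:
apply_moves([
  [0, 0, 0],
  [0, 0, 0],
  [0, 0, 0],
  [0, 0, 0],
  [0, 0, 0],
  [0, 0, 0],
  [0, 0, -0.03],
  [0, 0, -0.05],
  [0, 0, -0.03],
  [0, 0, 0],
  [0, 0, 0],
], twist=[0, 0, 0, 0, 0, 0, 0, 0, 0, 0, 0], hand=255)

```text
t: 17.55
tool_pos: [0.4262, 0.3037, 0.1529]
eef_rot: [[-0.154, 0.988, -0.002], [0.988, 0.154, -0.001], [-0.001, -0.002, -1.0]]
contact_force: [-0.3, -0.3, -1.5]
grip_width: 0.0417
```

```bash
python3 -c "
from h import *
go(512.8,-65.2,47,8.9)"
```

```text
t 17.55 pos [426.2 303.7 152.9] head 8.8 | twist -0.1 | travel now-axes [-377.7   29.   106.1] | after-twist axes [-377.8   28.5  105.9] f [-0.3 -0.3 -1.5] w 41.7
```

Call:
apply_moves([
  [-0.0472, 0.0036, 0],
  [-0.0472, 0.0036, 0],
  [-0.0472, 0.0036, 0],
  [-0.0472, 0.0036, 0],
  [-0.0472, 0.0036, 0],
  [-0.0472, 0.0036, 0],
  [-0.0472, 0.0036, 0],
  [-0.0472, 0.0036, 0],
  [0, 0, 0],
  [0, 0, 0],
  [0, 0, 0],
], twist=[0, 0, 0, 0, 0, 0, 0, 0, 0, 0, 0])

```text
t: 18.92
tool_pos: [0.5129, -0.0636, 0.1536]
eef_rot: [[-0.155, 0.988, -0.001], [0.988, 0.155, 0.0], [0.001, -0.001, -1.0]]
contact_force: [-0.1, -0.1, -2.4]
grip_width: 0.0418
```

```bash
python3 -c "
from h import *
go(512.8,-65.2,47,8.9)"
```

```text
t 18.93 pos [512.9 -63.6 153.6] head 8.9 | twist 0.0 | travel now-axes [ -1.7  -0.3 106.6] | after-twist axes [ -1.6  -0.4 106.6] f [-0.1 -0.1 -2.4] w 41.8
```

Call:
apply_moves([
  [-0.0016, 0, 0.03],
  [0, 0, 0.03],
  [0, 0, 0.022],
  [0, 0, 0.01],
  [0, 0, 0.006],
  [0, 0, 0.003],
  [0, 0, 0.002],
  [0, 0, 0],
  [0, 0, 0],
], twist=[0, 0, 0, 0, 0, 0, 0, 0, 0])

```text
t: 20.05
tool_pos: [0.5138, -0.0662, 0.0514]
eef_rot: [[-0.154, 0.988, 0.0], [0.988, 0.154, -0.0], [-0.0, 0.0, -1.0]]
contact_force: [0.3, 0.3, -0.7]
grip_width: 0.0416
```

Call:
apply_moves([
  [0, 0, 0.002],
  [0, 0, 0.002],
  [0, 0, 0],
  [0, 0, 0],
], twist=[0, 0, 0, 0])

```text
t: 20.55
tool_pos: [0.5138, -0.0663, 0.0482]
eef_rot: [[-0.154, 0.988, 0.0], [0.988, 0.154, -0.0], [-0.0, 0.0, -1.0]]
contact_force: [-5.3, 0.8, 14.2]
grip_width: 0.0418
```

Call:
apply_moves([
  [0, 0, 0],
  [0, 0, 0],
  [0, 0, 0],
  [0, 0, 0],
  [0, 0, -0.03],
  [0, 0, -0.05],
  [0, 0, -0.05],
  [0, 0, 0],
], twist=[0, 0, 0, 0, 0, 0, 0, 0], hand=0)

```text
t: 21.55
tool_pos: [0.5153, -0.0665, 0.1805]
eef_rot: [[-0.154, 0.988, 0.006], [0.988, 0.154, -0.001], [-0.002, 0.006, -1.0]]
contact_force: [0.2, -0.2, -0.2]
grip_width: 0.0933
```

```bash
python3 -c "
from h import *
go(431,-267.7,50,8.9)"
```

```text
t 21.55 pos [515.3 -66.5 180.5] head 8.9 | twist -0.0 | travel now-axes [-185.5 -115.1  130.2] | after-twist axes [-185.7 -114.5  130.5] f [ 0.2 -0.2 -0.2] w 93.3
```

Call:
apply_moves([
  [-0.0371, -0.0229, 0],
  [-0.0371, -0.0229, 0],
  [-0.0371, -0.0229, 0],
  [-0.0371, -0.0229, 0],
  [-0.0371, -0.0229, 0],
  [0, 0, 0],
  [0, 0, 0],
], twist=[0, 0, 0, 0, 0, 0, 0])

```text
t: 22.42
tool_pos: [0.4289, -0.2665, 0.1764]
eef_rot: [[-0.154, 0.988, -0.001], [0.988, 0.154, 0.001], [0.001, -0.001, -1.0]]
contact_force: [0.7, 0.5, 0.5]
grip_width: 0.0927
```

```bash
python3 -c "
from h import *
go(431,-267.7,50,8.9)
w=read_camera('wrist');t=read_camera('top')
cv2.imwrite('pics/wt3.png',np.hstack([cv2.resize(w['color'],(400,300)),cv2.resize(t['color'],(400,300))])[:,:,::-1])
print(proj(w,(.431,-.2677,.095))*400/512)"
```

```text
t 22.43 pos [ 428.9 -266.5  176.4] head 8.8 | twist -0.1 | travel now-axes [ -1.7   2.  126.4] | after-twist axes [ -1.5   1.9 126.4] f [0.7 0.5 0.5] w 92.7
[197.00385293 155.84046062]
```

View pics/wt3.png

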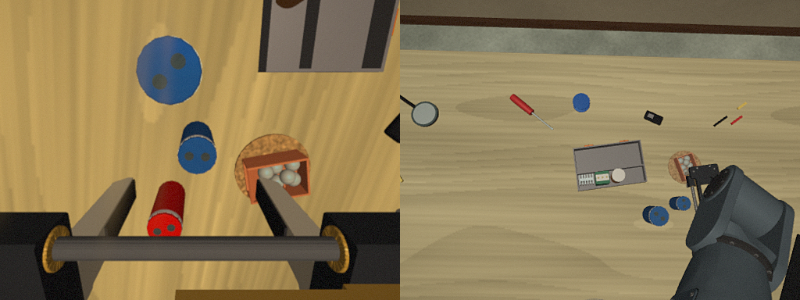

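Call:
apply_moves([
  [-0.0015, 0.0019, 0.05],
  [0, 0, 0.05],
  [0, 0, 0.024],
  [0, 0, 0],
], twist=[0, 0, 0, 0], hand=20)

```text
t: 23.02
tool_pos: [0.4307, -0.2669, 0.0518]
eef_rot: [[-0.155, 0.988, -0.003], [0.988, 0.155, 0.002], [0.002, -0.002, -1.0]]
contact_force: [0.4, 0.5, 0.1]
grip_width: 0.0854
```

Call:
apply_moves([
  [0, 0, 0],
  [0, 0, 0],
  [0, 0, 0],
  [0, 0, 0],
  [0, 0, 0],
  [0, 0, 0],
  [0, 0, -0.03],
  [0, 0, -0.05],
  [0, 0, -0.03],
  [0, 0, 0],
  [0, 0, 0],
], twist=[0, 0, 0, 0, 0, 0, 0, 0, 0, 0, 0], hand=255)

```text
t: 24.4
tool_pos: [0.4306, -0.2679, 0.1619]
eef_rot: [[-0.154, 0.988, -0.001], [0.988, 0.154, 0.001], [0.001, -0.001, -1.0]]
contact_force: [-0.6, -0.1, -0.8]
grip_width: 0.0439
```

```bash
python3 -c "
from h import *
go(520.5,-114.6,52,8.9)"
```

```text
t 24.4 pos [ 430.6 -267.9  161.9] head 8.8 | twist -0.1 | travel now-axes [137.5 112.6 110. ] | after-twist axes [137.6 112.6 109.9] f [-0.6 -0.1 -0.8] w 43.9
```

Call:
apply_moves([
  [0.0344, 0.0281, 0],
  [0.0344, 0.0281, 0],
  [0.0344, 0.0281, 0],
  [0.0344, 0.0282, 0],
  [0, 0, 0],
  [0, 0, 0],
  [0, 0, 0],
], twist=[0, 0, 0, 0, 0, 0, 0])

```text
t: 25.28
tool_pos: [0.5205, -0.1158, 0.1626]
eef_rot: [[-0.153, 0.988, -0.001], [0.988, 0.153, 0.0], [0.0, -0.001, -1.0]]
contact_force: [-0.0, 0.1, -1.3]
grip_width: 0.0432
```

```bash
python3 -c "
from h import *
go(520.5,-114.6,55,8.9)"
```

```text
t 25.27 pos [ 520.5 -115.8  162.6] head 8.8 | twist -0.1 | travel now-axes [  1.1   0.3 107.6] | after-twist axes [  1.2   0.2 107.6] f [-0.   0.1 -1.3] w 43.2
```

Call:
apply_moves([
  [0.0012, 0, 0.03],
  [0, 0, 0.03],
  [0, 0, 0.022],
  [0, 0, 0.01],
  [0, 0, 0.007],
  [0, 0, 0.004],
  [0, 0, 0.002],
  [0, 0, 0],
  [0, 0, 0],
], twist=[0, 0, 0, 0, 0, 0, 0, 0, 0])

```text
t: 26.4
tool_pos: [0.5211, -0.1138, 0.0584]
eef_rot: [[-0.154, 0.988, 0.0], [0.988, 0.154, -0.0], [-0.0, 0.0, -1.0]]
contact_force: [-0.0, 1.0, -1.4]
grip_width: 0.0439
```

Call:
apply_moves([
  [0, 0, 0.002],
  [0, 0, 0.002],
  [0, 0, 0],
  [0, 0, 0],
], twist=[0, 0, 0, 0])

```text
t: 26.9
tool_pos: [0.5212, -0.1142, 0.0563]
eef_rot: [[-0.154, 0.988, 0.001], [0.988, 0.154, -0.001], [-0.001, 0.001, -1.0]]
contact_force: [-10.4, 0.3, 27.9]
grip_width: 0.0436
```

Call:
apply_moves([
  [0, 0, 0],
  [0, 0, 0],
  [0, 0, 0],
  [0, 0, 0],
  [0, 0, -0.03],
  [0, 0, -0.06],
  [0, 0, -0.06],
  [-0.06, 0.0, 0],
  [-0.06, 0, 0],
  [-0.054, 0, 0],
  [0, 0, 0],
  [0, 0, 0],
], twist=[0, 0, 0, 0, 0, 0, 0, 0, 0, 0, 0, 0], hand=0)

```text
t: 28.4
tool_pos: [0.5474, -0.2853, 0.2037]
eef_rot: [[-0.154, 0.988, -0.001], [0.988, 0.154, 0.001], [0.001, -0.001, -1.0]]
contact_force: [-0.3, 0.1, -0.5]
grip_width: 0.0928
```

Run:
```python
from h import *
import pickle
go(549,-295,52,109)
w=read_camera('wrist'); s=read_camera('scene'); pickle.dump((w,s),open('c1.pkl','wb'))
save(w,'w4.png',(130,40,390,290),3)
im=w["color"]; hsv=cv2.cvtColor(im,cv2.COLOR_RGB2HSV); H,S,V=cv2.split(hsv)
print(hsv[::24,::32][:12].tolist().__len__())
```

```text
t 28.4 pos [ 547.4 -285.3  203.7] head 8.8 | twist -100.2 | travel now-axes [-1.000e+01  1.000e-01  1.517e+02] | after-twist axes [  1.7  -9.7 151.7] f [-0.3  0.1 -0.5] w 92.8
12
```

View pics/w4.png

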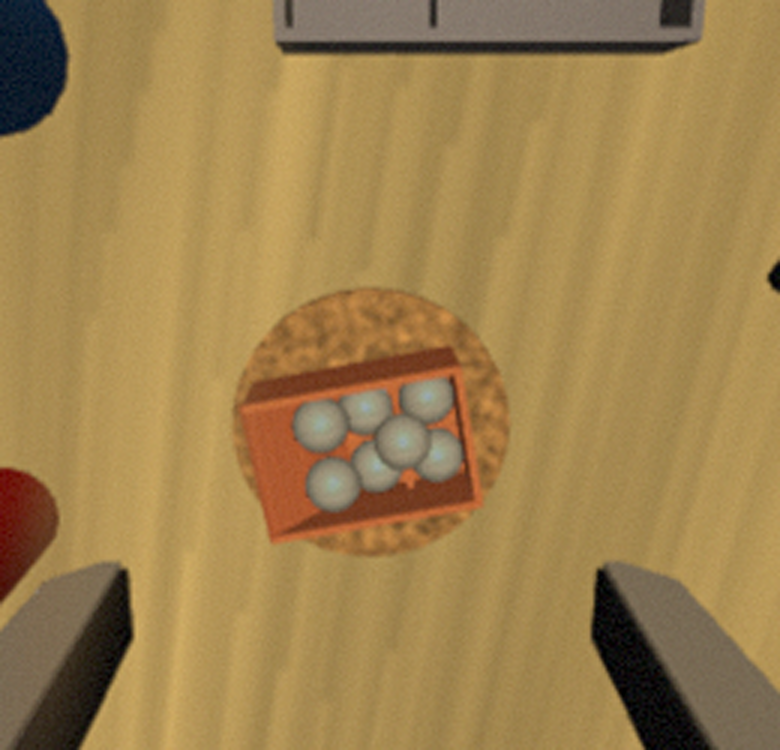

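Run:
```python
from h import *
import pickle
w,s=pickle.load(open('c1.pkl','rb'))
f=lambda u,v,z:onz(w,u/3+130-.33,v/3+40-.33,z)[:2]*1e3
P=np.array([f(*p,.044) for p in [(243,405),(458,365),(482,505),(272,543)]]); print(P.round(1),P.mean(0).round(1))
for i in range(4):
    d=P[(i+1)%4]-P[i]; print(np.hypot(*d).round(1),np.degrees(np.arctan2(d[1],d[0])).round(1))
print("mat",f(372,421,.004).round(1),f(235,421,.004).round(1),f(510,421,.004).round(1))
# top-based mat
```

```text
[[ 504.5 -291.8]
 [ 580.1 -264.9]
 [ 599.2 -317. ]
 [ 521.9 -345. ]] [ 551.4 -304.7]
80.3 19.6
55.6 -69.9
82.2 -160.2
55.9 108.2
mat [ 554.7 -301.5] [ 498.3 -310.3] [ 611.5 -292.7]
```

Call:
apply_moves([
  [0, 0, 0],
  [0, 0, 0],
  [0, 0, 0],
  [0, 0, 0],
  [0, 0, 0],
  [0, 0, 0],
  [0, 0, 0],
  [0, 0, 0],
  [0, 0, 0],
  [0, 0, 0],
  [0, 0, 0.06],
  [0, 0, 0],
], twist=[-10.1, -10.1, -10.1, -10.1, -10.1, -10.1, -10.1, -10.1, -10.0, -10.0, 0, 0])

```text
t: 30.0
tool_pos: [0.5459, -0.2836, 0.1411]
eef_rot: [[-0.941, -0.337, -0.006], [-0.337, 0.941, 0.004], [0.005, 0.006, -1.0]]
contact_force: [-0.4, 0.3, -0.1]
grip_width: 0.0928
```

Run:
```python
from h import *
go(561,-301,17,109.6)
```

```text
t 30.0 pos [ 545.9 -283.6  141.1] head 109.7 | twist 0.1 | travel now-axes [ -8.9 -22.2 123.9] | after-twist axes [ -8.4 -21.5 124.1] f [-0.4  0.3 -0.1] w 92.8
```

Call:
apply_moves([
  [-0.0087, -0.0219, 0],
  [0, 0, 0.05],
  [0, 0, 0.05],
  [0, 0, 0.024],
  [0, 0, 0],
  [0, 0, 0],
], twist=[0, 0, 0, 0, 0, 0])

```text
t: 30.75
tool_pos: [0.5645, -0.3039, 0.0226]
eef_rot: [[-0.942, -0.337, 0.003], [-0.337, 0.942, -0.002], [-0.002, -0.002, -1.0]]
contact_force: [0.4, -0.1, 0.3]
grip_width: 0.093
```

Run:
```python
from h import *
go(561,-301,17,109.6)
w=read_camera('wrist'); save(w,'w5.png')
```

```text
t 30.75 pos [ 564.5 -303.9   22.6] head 109.7 | twist 0.1 | travel now-axes [2.4 4.  5.6] | after-twist axes [2.4 4.  5.6] f [ 0.4 -0.1  0.3] w 93.0
```

Call:
apply_moves([
  [0.0024, 0.004, 0.0055],
  [0, 0, 0],
  [0, 0, 0],
], twist=[0, 0, 0])

```text
t: 31.18
tool_pos: [0.5597, -0.3005, 0.0149]
eef_rot: [[-0.942, -0.336, 0.0], [-0.336, 0.942, -0.0], [-0.0, -0.0, -1.0]]
contact_force: [0.5, 0.0, -0.8]
grip_width: 0.0929
```

Call:
apply_moves([
  [0, 0, 0],
  [0, 0, 0],
  [0, 0, 0],
  [0, 0, 0],
  [0, 0, 0],
  [0, 0, 0],
  [0, 0, 0],
  [0, 0, 0],
], twist=[0, 0, 0, 0, 0, 0, 0, 0], hand=255, force=30)

```text
t: 32.17
tool_pos: [0.5597, -0.3006, 0.0147]
eef_rot: [[-0.942, -0.336, 0.0], [-0.336, 0.942, -0.0], [-0.0, -0.0, -1.0]]
contact_force: [1.2, -2.1, -1.7]
grip_width: 0.056
```

Run:
```python
from h import *
go(561,-301,17,109.6)
w=read_camera('wrist'); save(w,'w6.png',(100,60,420,330),2)
```

```text
t 32.17 pos [ 559.7 -300.6   14.7] head 109.7 | twist 0.1 | travel now-axes [-1.1 -0.8 -2.3] | after-twist axes [-1.1 -0.8 -2.3] f [ 1.2 -2.1 -1.7] w 56.0
```

View pics/w6.png

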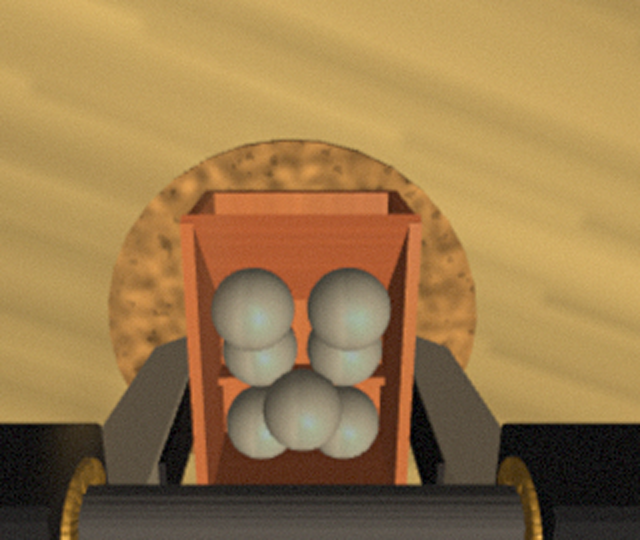

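Call:
apply_moves([
  [0, 0, -0.005],
  [0, 0, -0.01],
  [0, 0, -0.015],
  [0, 0, -0.015],
  [0, 0, -0.015],
  [0, 0, -0.015],
  [0, 0, -0.01],
  [0, 0, -0.005],
  [0, 0, 0],
], twist=[0, 0, 0, 0, 0, 0, 0, 0, 0])

```text
t: 33.35
tool_pos: [0.5597, -0.3005, 0.1047]
eef_rot: [[-0.942, -0.336, 0.0], [-0.336, 0.942, -0.0], [-0.0, -0.0, -1.0]]
contact_force: [-0.4, -0.2, -4.4]
grip_width: 0.0559
```

Call:
apply_moves([
  [0, 0, 0],
  [0, 0, 0],
  [0, 0, 0],
  [0, 0, 0],
  [0, 0, 0],
  [0, 0, 0],
  [0, 0, 0],
  [0, 0, 0],
  [0, 0, 0],
  [0, 0, 0],
  [0, 0, 0],
  [0, 0, 0],
], twist=[3, 6, 9, 10, 10, 10, 10, 10, 10, 10, 8, 4.8])

```text
t: 34.85
tool_pos: [0.5593, -0.3003, 0.1039]
eef_rot: [[-0.15, 0.989, -0.001], [0.989, 0.15, 0.001], [0.001, -0.001, -1.0]]
contact_force: [0.4, -0.2, -4.5]
grip_width: 0.0557
```

Run:
```python
from h import *
ex=np.array([np.cos(.1553),np.sin(.1553)]); ey=np.array([-ex[1],ex[0]])
p=np.array([551.8,-42.9])+29*ex-175*ey; print(p)
go(p[0],p[1],42,8.9)
```

```text
[ 607.51937676 -211.30828677]
t 34.85 pos [ 559.3 -300.3  103.9] head 8.7 | twist -0.2 | travel now-axes [80.7 61.1 61.9] | after-twist axes [80.5 61.4 61.9] f [ 0.4 -0.2 -4.5] w 55.7
```

Call:
apply_moves([
  [0.006, 0.005, 0],
  [0.012, 0.009, 0],
  [0.015, 0.012, 0],
  [0.015, 0.012, 0],
  [0.015, 0.011, 0],
  [0.011, 0.008, 0.01],
  [0.0065, 0.0044, 0.015],
  [0, 0, 0.015],
  [0, 0, 0.012],
  [0, 0, 0.007],
  [0, 0, 0],
  [0, 0, 0],
], twist=[0, 0, 0, 0, 0, 0, 0, 0, 0, 0, 0, 0])

```text
t: 36.35
tool_pos: [0.6082, -0.2118, 0.0462]
eef_rot: [[-0.154, 0.988, 0.001], [0.988, 0.154, -0.0], [-0.001, 0.001, -1.0]]
contact_force: [0.0, 0.3, -4.8]
grip_width: 0.0559
```

Run:
```python
from h import *
go(607.5,-211.3,44.7,8.9)
w=read_camera('wrist'); s=read_camera('scene'); a=w["color"][40:340,60:440]; b=cv2.resize(s["color"][120:240,160:300],None,fx=2.5,fy=2.5)
cv2.imwrite('pics/p7.png',np.hstack([a,b])[:,:,::-1])
```

```text
t 36.35 pos [ 608.2 -211.8   46.2] head 8.8 | twist -0.1 | travel now-axes [ 0.6 -0.6  1.5] | after-twist axes [ 0.6 -0.6  1.5] f [ 0.   0.3 -4.8] w 55.9
```

View pics/p7.png

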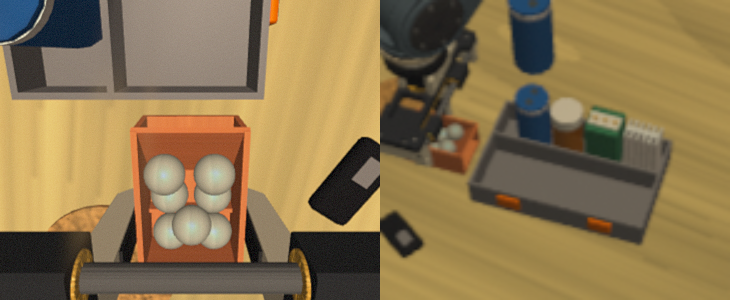

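Call:
apply_moves([
  [0.003, 0, 0],
  [0.003, 0, 0],
  [0.002, 0, 0],
  [0.001, 0, 0],
  [0, 0, 0],
], twist=[0, 0, 0, 0, 0])

```text
t: 37.08
tool_pos: [0.6066, -0.2026, 0.0456]
eef_rot: [[-0.154, 0.988, -0.0], [0.988, 0.154, -0.0], [0.0, -0.0, -1.0]]
contact_force: [0.0, -0.3, -4.4]
grip_width: 0.0557
```

Call:
apply_moves([
  [0.001, 0, 0],
  [0.001, 0, 0],
  [0, 0, 0],
], twist=[0, 0, 0])

```text
t: 37.45
tool_pos: [0.6065, -0.2021, 0.0459]
eef_rot: [[-0.154, 0.988, 0.001], [0.988, 0.154, -0.002], [-0.003, 0.001, -1.0]]
contact_force: [-1.0, -8.3, -5.2]
grip_width: 0.056
```

Call:
apply_moves([
  [0.001, 0, 0],
  [0.001, 0, 0],
  [0, 0, 0],
], twist=[0, 0, 0])

```text
t: 37.83
tool_pos: [0.6065, -0.2017, 0.0464]
eef_rot: [[-0.154, 0.988, 0.002], [0.988, 0.154, -0.005], [-0.005, 0.001, -1.0]]
contact_force: [-0.5, -16.4, -4.2]
grip_width: 0.0558
```

Call:
apply_moves([
  [-0.002, 0, 0],
  [0, 0, 0],
  [0.001, 0, -0.0005],
  [0.001, 0, -0.001],
  [0.001, 0, -0.001],
  [0, 0, 0],
], twist=[0, 0, 0, 0, 0, 0], force=14)

```text
t: 38.58
tool_pos: [0.6061, -0.199, 0.0487]
eef_rot: [[-0.154, 0.988, 0.001], [0.988, 0.154, -0.002], [-0.002, 0.001, -1.0]]
contact_force: [-1.5, -9.2, -2.2]
grip_width: 0.0559
```

Call:
apply_moves([
  [0.001, 0, -0.001],
  [0.001, 0, -0.001],
  [0.001, 0, -0.001],
  [0, 0, 0],
], twist=[0, 0, 0, 0])

```text
t: 39.08
tool_pos: [0.6056, -0.1958, 0.0516]
eef_rot: [[-0.154, 0.988, 0.001], [0.988, 0.154, -0.002], [-0.002, 0.001, -1.0]]
contact_force: [-1.7, -8.1, -1.6]
grip_width: 0.0559
```

Call:
apply_moves([
  [0.001, 0, -0.001],
  [0.001, 0, -0.001],
  [0.001, 0, -0.001],
  [0, 0, 0],
], twist=[0, 0, 0, 0])

```text
t: 39.58
tool_pos: [0.6051, -0.1926, 0.0545]
eef_rot: [[-0.154, 0.988, 0.001], [0.988, 0.154, -0.002], [-0.002, 0.001, -1.0]]
contact_force: [-1.0, -6.5, -2.3]
grip_width: 0.0557
```

Call:
apply_moves([
  [0.0008, 0, -0.0013],
  [0.0008, 0, -0.0013],
  [0.0008, 0, -0.0013],
  [0.0008, 0, -0.0013],
  [0.0008, 0, -0.0013],
  [0.0008, 0, -0.0013],
  [0, 0, 0],
  [0, 0, 0],
], twist=[0, 0, 0, 0, 0, 0, 0, 0])

```text
t: 40.58
tool_pos: [0.6042, -0.187, 0.0621]
eef_rot: [[-0.154, 0.988, 0.0], [0.988, 0.154, -0.0], [-0.0, 0.0, -1.0]]
contact_force: [0.6, -2.9, -2.9]
grip_width: 0.0557
```

Run:
```python
from h import *
w=read_camera('wrist'); s=read_camera('scene'); a=w["color"][40:340,60:440]; b=cv2.resize(s["color"][140:210,160:250],None,fx=4.286,fy=4.286,interpolation=cv2.INTER_CUBIC)
cv2.imwrite('pics/p8.png',np.hstack([a,b])[:,:,::-1])
```

```text
(no output)
```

View pics/p8.png

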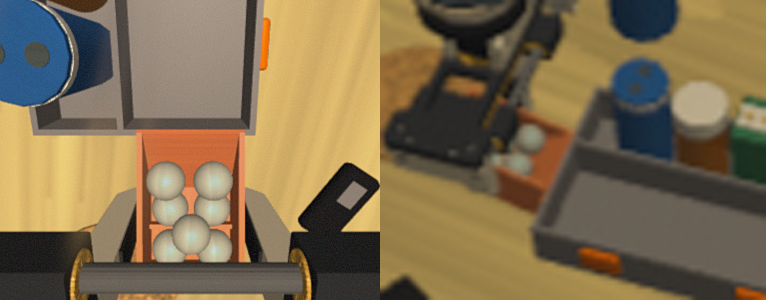

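Call:
apply_moves([
  [0.0013, 0, -0.001],
  [0.0013, 0, -0.001],
  [0.0013, 0, -0.001],
  [0.0013, 0, -0.001],
  [0.0013, 0, -0.001],
  [0.0013, 0, -0.0009],
  [0.0014, 0, -0.0008],
  [0, 0, 0],
  [0, 0, 0],
], twist=[0, 0, 0, 0, 0, 0, 0, 0, 0])

```text
t: 41.8
tool_pos: [0.6027, -0.1778, 0.0687]
eef_rot: [[-0.154, 0.988, -0.0], [0.988, 0.154, 0.0], [0.0, -0.0, -1.0]]
contact_force: [0.7, -2.6, -3.4]
grip_width: 0.0562
```

Call:
apply_moves([
  [0.0013, 0, -0.0006],
  [0.0013, 0, -0.0006],
  [0.0013, 0, -0.0006],
  [0.0013, 0, -0.0006],
  [0.0013, 0, -0.0005],
  [0, 0, 0],
  [0, 0, 0],
], twist=[0, 0, 0, 0, 0, 0, 0])

```text
t: 42.68
tool_pos: [0.6017, -0.1714, 0.0716]
eef_rot: [[-0.154, 0.988, -0.0], [0.988, 0.154, 0.0], [0.0, 0.0, -1.0]]
contact_force: [0.8, -3.3, -1.8]
grip_width: 0.0559
```

Run:
```python
from h import *
w=read_camera('wrist'); s=read_camera('scene'); a=w["color"][40:340,60:440]; b=cv2.resize(s["color"][140:210,160:250],None,fx=4.286,fy=4.286,interpolation=cv2.INTER_CUBIC)
cv2.imwrite('pics/p9.png',np.hstack([a,b])[:,:,::-1])
```

```text
(no output)
```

View pics/p9.png

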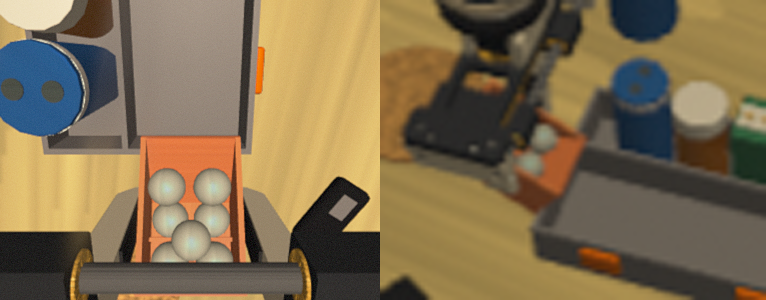

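```bash
cat >> h.py <<'E'
def tilt(w=None):
    w=w or read_camera('wrist'); s=observe(); R=s["eef_rot"]; p=s["tool_pos"]-R[:,2]*.019
    hsv=cv2.cvtColor(w["color"],cv2.COLOR_RGB2HSV); H,S,V=cv2.split(hsv)
    m=(((H<13)|(H>172))&(S>115)&(V>60)).astype(np.uint8); m[:90]=0; m=cv2.morphologyEx(m,cv2.MORPH_OPEN,np.ones((3,3)))
    rows=[np.where(m[:,c])[0][0] for c in range(225,276,5) if m[:,c].any()]
    r=np.median(rows); cols=np.where(m[int(r)+3])[0]
    print("lip row",r,"cols",cols.min(),cols.max())
    for th in np.arange(.3,1.35,.1):
        q=[]
        for sx in(-.028,.028):
            P=p+R[:,0]*(.0502*np.cos(th)+.0103*np.sin(th))+R[:,1]*sx-R[:,2]*(-.0502*np.sin(th)+.0103*np.cos(th)); q.append(proj(w,P))
        print(round(th,1),"row",q[0][1].round(1),"cols",q[0][0].round(),q[1][0].round())
E
python3 -c "
from h import *
tilt()"
```

```text
lip row 176.0 cols 200 300
0.3 row 164.1 cols 195.0 304.0
0.4 row 163.4 cols 197.0 303.0
0.5 row 163.7 cols 198.0 301.0
0.6 row 164.8 cols 200.0 299.0
0.7 row 166.8 cols 201.0 298.0
0.8 row 169.5 cols 203.0 297.0
0.9 row 172.8 cols 204.0 296.0
1.0 row 176.7 cols 205.0 294.0
1.1 row 181.2 cols 206.0 293.0
1.2 row 186.0 cols 207.0 293.0
1.3 row 191.3 cols 208.0 292.0
```

Call:
apply_moves([
  [-0.0015, 0, 0.002],
  [-0.0015, 0, 0.002],
  [0.0013, 0, -0.0005],
  [0.0013, 0, -0.0005],
  [0.0013, 0, -0.0005],
  [0.0013, 0, -0.0005],
  [0.0013, 0, -0.0004],
  [0.0013, 0, -0.0004],
  [0, 0, 0],
  [0, 0, 0],
], twist=[0, 0, 0, 0, 0, 0, 0, 0, 0, 0])

```text
t: 44.08
tool_pos: [0.601, -0.167, 0.0704]
eef_rot: [[-0.154, 0.988, 0.0], [0.988, 0.154, -0.001], [-0.001, 0.0, -1.0]]
contact_force: [-0.6, -5.6, -1.8]
grip_width: 0.0563
```

```bash
sed -i 's/\.0502/.0452/g' h.py; python3 -c "
from h import *
tilt()"
```

```text
lip row 180.0 cols 202 299
0.3 row 173.8 cols 195.0 304.0
0.4 row 172.7 cols 197.0 303.0
0.5 row 172.5 cols 198.0 301.0
0.6 row 173.1 cols 199.0 300.0
0.7 row 174.6 cols 201.0 299.0
0.8 row 176.7 cols 202.0 297.0
0.9 row 179.4 cols 203.0 296.0
1.0 row 182.7 cols 204.0 295.0
1.1 row 186.5 cols 205.0 294.0
1.2 row 190.8 cols 206.0 293.0
1.3 row 195.4 cols 207.0 293.0
```

Call:
apply_moves([
  [0.0013, 0, -0.0003],
  [0.0013, 0, -0.0003],
  [0.0013, 0, -0.0003],
  [0.0013, 0, -0.0003],
  [0, 0, 0],
  [0, 0, 0],
], twist=[0, 0, 0, 0, 0, 0])

```text
t: 44.88
tool_pos: [0.6002, -0.1619, 0.0717]
eef_rot: [[-0.154, 0.988, 0.0], [0.988, 0.154, -0.0], [-0.0, 0.0, -1.0]]
contact_force: [-0.3, -5.1, -2.7]
grip_width: 0.0559
```

```bash
python3 -c "
from h import *
w=read_camera('wrist'); tilt(w)
s=read_camera('scene'); a=w['color'][40:340,60:440]; b=cv2.resize(s['color'][140:210,160:250],None,fx=4.286,fy=4.286,interpolation=cv2.INTER_CUBIC)
cv2.imwrite('pics/p10.png',np.hstack([a,b])[:,:,::-1])
hsv=cv2.cvtColor(w['color'],cv2.COLOR_RGB2GRAY)"
```

```text
lip row 184.0 cols 203 298
0.3 row 173.9 cols 195.0 304.0
0.4 row 172.7 cols 197.0 303.0
0.5 row 172.5 cols 198.0 301.0
0.6 row 173.2 cols 200.0 300.0
0.7 row 174.6 cols 201.0 299.0
0.8 row 176.7 cols 202.0 297.0
0.9 row 179.4 cols 203.0 296.0
1.0 row 182.8 cols 204.0 295.0
1.1 row 186.6 cols 205.0 294.0
1.2 row 190.8 cols 206.0 293.0
1.3 row 195.5 cols 207.0 293.0
```

View pics/p10.png

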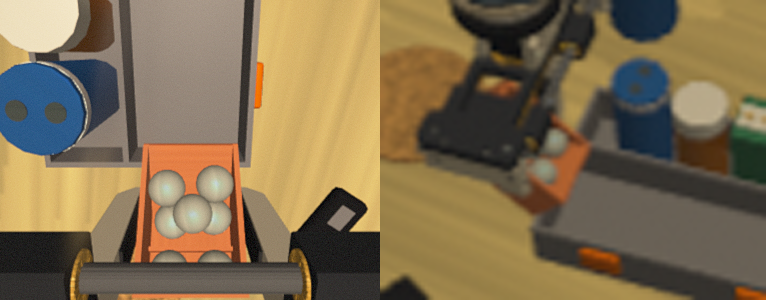

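```bash
cat >> h.py <<'E'
EX=np.array([np.cos(.1553),np.sin(.1553)]); EY=np.array([-EX[1],EX[0]]); C0=np.array([551.8,-42.9])
def bay(name='wrist',w=None,z=15):
    w=w or read_camera(name); poly=np.array([proj(w,np.append(C0+x*EX+y*EY,z)/1e3) for x,y in((-11,-109),(66,-109),(66,110),(-11,110))])
    m=np.zeros(w["color"].shape[:2],np.uint8); cv2.fillPoly(m,[poly.round().astype(np.int32)],1)
    hsv=cv2.cvtColor(w["color"],cv2.COLOR_RGB2HSV); k=m&((hsv[...,2]>138)&(hsv[...,1]<75)).astype(np.uint8)
    k=cv2.morphologyEx(k,cv2.MORPH_OPEN,np.ones((3,3)))
    n,_,st,ce=cv2.connectedComponentsWithStats(k)
    for i in range(1,n):
        if st[i,4]>12:
            P=onz(w,*ce[i],.015)[:2]*1e3-C0; print(name,"blob area",st[i,4],"px",ce[i].round(),"box",(P@EX).round(),(P@EY).round())
E
python3 -c "
from h import *
for n in('wrist','scene','top'):
  w=read_camera(n); bay(n,w)
  h=cv2.cvtColor(w['color'],cv2.COLOR_RGB2HSV)
  if n=='wrist': print(h[226,226],h[100,245])"
```

```text
wrist blob area 19885 px [247.  88.] box 27.0 -36.0
[ 56  25 212] [ 14  46 154]
top blob area 560 px [236. 207.] box 23.0 80.0
```

Call:
apply_moves([
  [0.0013, 0, -0.0002],
  [0.0013, 0, -0.0002],
  [0, 0, 0],
  [0, 0, 0],
  [0, 0, 0],
], twist=[0, 0, 0, 0, 0])

```text
t: 45.75
tool_pos: [0.5998, -0.1592, 0.0722]
eef_rot: [[-0.154, 0.988, 0.0], [0.988, 0.154, -0.0], [-0.0, 0.0, -1.0]]
contact_force: [-0.6, -5.7, 0.1]
grip_width: 0.0559
```

```bash
python3 -c "
from h import *
tilt()
for n in('wrist','scene','top'): bay(n)" | grep -v '^[01]\.'
```

```text
lip row 186.0 cols 204 297
wrist blob area 20050 px [247.  89.] box 27.0 -34.0
top blob area 439 px [234. 208.] box 23.0 86.0
top blob area 16 px [248. 214.] box -0.0 52.0
```

```bash
sed -i 's/((hsv\[...,2\]>138)&(hsv\[...,1\]<75))/((hsv[...,2]>110)\&(hsv[...,0]>28)\&(hsv[...,0]<100)\&(hsv[...,1]<75))/' h.py; python3 -c "
from h import *
for n in('wrist','scene','top'): bay(n)"
```

Call:
apply_moves([
  [0.0013, 0, -0.0001],
  [0.0013, 0, -0.0001],
  [0, 0, 0],
  [0, 0, 0],
  [0, 0, 0],
], twist=[0, 0, 0, 0, 0])

```text
t: 46.72
tool_pos: [0.5994, -0.1567, 0.0724]
eef_rot: [[-0.154, 0.988, 0.0], [0.988, 0.154, -0.0], [-0.0, 0.0, -1.0]]
contact_force: [-1.6, -4.6, 0.2]
grip_width: 0.0556
```

```bash
python3 -c "
from h import *
tilt()
for n in('wrist','scene','top'): bay(n)" | grep -v '^[01]\.'
```

```text
lip row 188.0 cols 204 297
```

Call:
apply_moves([
  [0.0013, 0, 0],
  [0.0013, 0, 0],
  [0, 0, 0],
  [0, 0, 0],
  [0, 0, 0],
], twist=[0, 0, 0, 0, 0])

```text
t: 47.55
tool_pos: [0.5991, -0.1541, 0.0726]
eef_rot: [[-0.154, 0.988, 0.0], [0.988, 0.154, -0.0], [-0.0, 0.0, -1.0]]
contact_force: [-0.8, -4.7, 1.0]
grip_width: 0.0559
```

```bash
cat > chk.py <<'E'
from h import *
import sys
w=read_camera('wrist'); tilt(w); s=read_camera('scene'); t=read_camera('top')
bay('wrist',w); bay('scene',s); bay('top',t)
hsv=cv2.cvtColor(w['color'],cv2.COLOR_RGB2HSV); k=((hsv[...,2]>110)&(hsv[...,0]>28)&(hsv[...,0]<100)&(hsv[...,1]<75)).astype(np.uint8); k[:,:195]=0;k[:,305:]=0;k[300:]=0
print("ball rows area",[int(k[r:r+10].sum()) for r in range(100,300,10)])
a=w['color'][40:340,60:440]; b=cv2.resize(s['color'][140:210,160:250],None,fx=4.286,fy=4.286,interpolation=cv2.INTER_CUBIC)
cv2.imwrite('pics/%s.png'%sys.argv[1],np.hstack([a,b])[:,:,::-1])
E
python3 chk.py p11 | grep -v '^[01]\.'
```

```text
lip row 190.0 cols 204 296
ball rows area [0, 0, 0, 0, 0, 0, 0, 0, 0, 0, 0, 0, 110, 166, 0, 93, 252, 59, 0, 0]
```

Call:
apply_moves([
  [0.0013, 0, 0],
  [0.0013, 0, 0],
  [0, 0, 0],
  [0, 0, 0],
  [0, 0, 0],
], twist=[0, 0, 0, 0, 0])

```text
t: 48.32
tool_pos: [0.5987, -0.1515, 0.0725]
eef_rot: [[-0.154, 0.988, 0.0], [0.988, 0.154, -0.0], [-0.0, 0.0, -1.0]]
contact_force: [-2.1, -5.3, 2.4]
grip_width: 0.0556
```

```bash
python3 chk.py p12 | grep -v '^[01]\.'
```

```text
lip row 192.0 cols 205 296
ball rows area [0, 0, 0, 0, 0, 0, 0, 0, 0, 0, 0, 1, 73, 197, 6, 74, 222, 112, 0, 0]
```

View pics/p12.png

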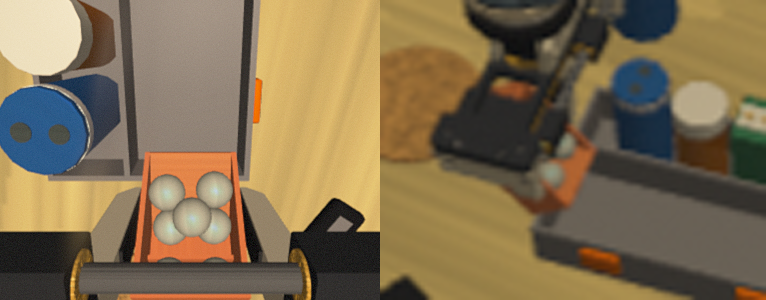

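Call:
apply_moves([
  [0.001, 0, 0.0001],
  [0.001, 0, 0.0001],
  [0.001, 0, 0.0001],
  [0, 0, 0],
  [0, 0, 0],
  [0, 0, 0],
], twist=[0, 0, 0, 0, 0, 0])

```text
t: 49.22
tool_pos: [0.5982, -0.1485, 0.0723]
eef_rot: [[-0.154, 0.988, 0.0], [0.988, 0.154, -0.0], [-0.0, 0.0, -1.0]]
contact_force: [-1.2, -5.1, 3.0]
grip_width: 0.0558
```

```bash
python3 chk.py p13 | grep -v '^[01]\.'
```

```text
lip row 212.0 cols 203 298
ball rows area [0, 0, 0, 0, 0, 0, 0, 0, 0, 0, 0, 0, 28, 223, 23, 61, 185, 179, 0, 0]
```

Call:
apply_moves([
  [0.001, 0, 0.0001],
  [0.001, 0, 0.0001],
  [0.001, 0, 0.0001],
  [0, 0, 0],
  [0, 0, 0],
  [0, 0, 0],
], twist=[0, 0, 0, 0, 0, 0])

```text
t: 50.12
tool_pos: [0.5978, -0.1455, 0.0718]
eef_rot: [[-0.154, 0.988, 0.0], [0.988, 0.154, -0.0], [-0.0, 0.0, -1.0]]
contact_force: [-1.7, -3.9, 5.4]
grip_width: 0.0559
```

```bash
python3 chk.py p14 | grep -v '^[01]\.'
```

```text
lip row 198.0 cols 205 295
ball rows area [0, 0, 0, 0, 0, 0, 0, 0, 0, 0, 0, 0, 9, 211, 61, 49, 149, 232, 15, 0]
```

Run:
```python
from h import *
w=read_camera('wrist'); s=observe(); R=s["eef_rot"]; p=s["tool_pos"]-R[:,2]*.019
hsv=cv2.cvtColor(w["color"],cv2.COLOR_RGB2HSV); H,S,V=cv2.split(hsv)
m=(((H<13)|(H>172))&(S>115)&(V>60)).astype(np.uint8); m[:90]=0; m=cv2.morphologyEx(m,cv2.MORPH_OPEN,np.ones((3,3)))
for r in range(194,212,3):
    c=np.where(m[r])[0]; print(r,c.min() if len(c) else None,c.max() if len(c) else None)
print([int(np.where(m[:,c])[0][0]) for c in range(207,296,8)])
for L in(.030,.035,.040,.045):
  for h in(.0103,.006):
    for th in(.8,.9,1.,1.1,1.2):
        q=[proj(w,p+R[:,0]*(L*np.cos(th)+h*np.sin(th))+R[:,1]*sx-R[:,2]*(-L*np.sin(th)+h*np.cos(th))) for sx in(-.028,.028)]
        print(L,h,th,q[0][1].round(1),(q[1][0]-q[0][0]).round(1),end=' | ')
    print()
```

```text
194 None None
197 206 210
200 206 295
203 205 295
206 205 296
209 204 296
[197, 198, 198, 201, 198, 198, 198, 198, 198, 198, 198, 198]
0.03 0.0103 0.8 199.8 99.2 | 0.03 0.0103 0.9 200.8 97.5 | 0.03 0.0103 1.0 202.3 95.8 | 0.03 0.0103 1.1 204.2 94.3 | 0.03 0.0103 1.2 206.6 92.8 | 
0.03 0.006 0.8 203.1 97.1 | 0.03 0.006 0.9 204.7 95.5 | 0.03 0.006 1.0 206.7 94.1 | 0.03 0.006 1.1 209.1 92.7 | 0.03 0.006 1.2 211.8 91.5 | 
0.035 0.0103 0.8 192.0 97.9 | 0.035 0.0103 0.9 193.5 95.9 | 0.035 0.0103 1.0 195.6 94.1 | 0.035 0.0103 1.1 198.2 92.4 | 0.035 0.0103 1.2 201.2 90.9 | 
0.035 0.006 0.8 195.4 95.8 | 0.035 0.006 0.9 197.5 94.0 | 0.035 0.006 1.0 200.1 92.4 | 0.035 0.006 1.1 203.0 91.0 | 0.035 0.006 1.2 206.4 89.6 | 
0.04 0.0103 0.8 184.4 96.6 | 0.04 0.0103 0.9 186.5 94.4 | 0.04 0.0103 1.0 189.2 92.5 | 0.04 0.0103 1.1 192.3 90.7 | 0.04 0.0103 1.2 196.0 89.1 | 
0.04 0.006 0.8 187.9 94.5 | 0.04 0.006 0.9 190.5 92.6 | 0.04 0.006 1.0 193.6 90.8 | 0.04 0.006 1.1 197.2 89.3 | 0.04 0.006 1.2 201.1 87.8 | 
0.045 0.0103 0.8 176.9 95.3 | 0.045 0.0103 0.9 179.7 93.0 | 0.045 0.0103 1.0 182.9 90.9 | 0.045 0.0103 1.1 186.7 89.0 | 0.045 0.0103 1.2 191.0 87.3 | 
0.045 0.006 0.8 180.6 93.3 | 0.045 0.006 0.9 183.8 91.2 | 0.045 0.006 1.0 187.5 89.3 | 0.045 0.006 1.1 191.6 87.6 | 0.045 0.006 1.2 196.1 86.1 |
```

Call:
apply_moves([
  [0.001, 0, 0.0002],
  [0.001, 0, 0.0002],
  [0, 0, 0],
  [0, 0, 0],
  [0, 0, 0],
], twist=[0, 0, 0, 0, 0])

```text
t: 50.95
tool_pos: [0.5975, -0.1434, 0.0714]
eef_rot: [[-0.154, 0.988, 0.0], [0.988, 0.154, 0.0], [-0.0, 0.0, -1.0]]
contact_force: [-2.9, -3.7, 5.7]
grip_width: 0.0559
```

```bash
python3 chk.py p15 | grep -v '^[01]\.'
```

```text
lip row 200.0 cols 206 295
ball rows area [0, 0, 0, 0, 0, 0, 0, 0, 0, 0, 0, 0, 1, 187, 87, 38, 135, 223, 52, 0]
```

Call:
apply_moves([
  [0.001, 0, 0.0002],
  [0.001, 0, 0.0002],
  [0.001, 0, 0.0003],
  [0, 0, 0],
  [0, 0, 0],
  [0, 0, 0],
], twist=[0, 0, 0, 0, 0, 0])

```text
t: 51.85
tool_pos: [0.597, -0.1404, 0.0707]
eef_rot: [[-0.154, 0.988, 0.0], [0.988, 0.154, 0.0], [0.0, 0.0, -1.0]]
contact_force: [-1.9, -3.3, 5.1]
grip_width: 0.0561
```

```bash
python3 chk.py p16 | grep -v '^[01]\.'
```

```text
lip row 203.0 cols 206 294
ball rows area [0, 0, 0, 0, 0, 0, 0, 0, 0, 0, 0, 0, 0, 132, 139, 26, 125, 172, 110, 0]
```

Call:
apply_moves([
  [0.001, 0, 0.0003],
  [0.001, 0, 0.0003],
  [0.001, 0, 0.0003],
  [0, 0, 0],
  [0, 0, 0],
  [0, 0, 0],
], twist=[0, 0, 0, 0, 0, 0])

```text
t: 52.75
tool_pos: [0.5965, -0.1373, 0.0698]
eef_rot: [[-0.154, 0.988, 0.0], [0.988, 0.154, 0.0], [0.0, 0.0, -1.0]]
contact_force: [-2.3, -2.7, 5.5]
grip_width: 0.0563
```

```bash
python3 chk.py p17 | grep -v '^[01]\.'
```

```text
lip row 206.0 cols 206 294
ball rows area [0, 0, 0, 0, 0, 0, 0, 0, 0, 0, 0, 0, 0, 79, 188, 21, 126, 117, 183, 0]
```

Run:
```python
from h import *
s=read_camera('scene'); w=read_camera('wrist')
b=cv2.resize(s['color'][142:202,180:250],None,fx=7,fy=7,interpolation=cv2.INTER_CUBIC)
a=cv2.resize(w['color'][150:340,150:350],None,fx=1.5,fy=420/190)[:420]
cv2.imwrite('pics/p18.png',np.hstack([a,b])[:,:,::-1])
```

```text
(no output)
```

View pics/p18.png

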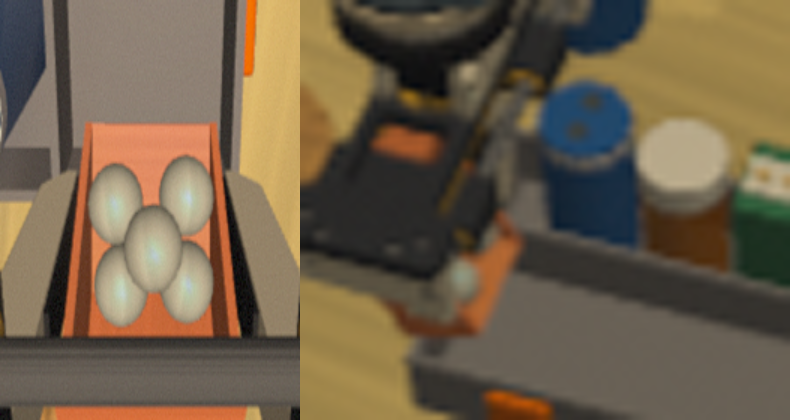

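```bash
cat >> h.py <<'E'
def tri(c1,p1,c2,p2):
    o1,d1=ray(c1,*p1); o2,d2=ray(c2,*p2); A=np.stack([d1,-d2],1); t=np.linalg.lstsq(A,o2-o1,rcond=None)[0]
    a=o1+d1*t[0]; b=o2+d2*t[1]; return (a+b)/2,np.linalg.norm(a-b)
E
python3 - <<'E'
from h import *
s=read_camera('scene'); w=read_camera('wrist')
for n,sp,wp in(("far-left",(254.3,176.3),(210,205.7)),("near-right",(249.3,188.4),(292.7,205.7))):
    P,e=tri(s,sp,w,wp); q=P[:2]*1e3-C0; print(n,(P*1e3).round(1),"err",round(e*1e3,1),"box",(q@EX).round(1),(q@EY).round(1))
q=observe()["tool_pos"][:2]*1e3-C0; print("tcp box",q@EX,q@EY)
E
```

```text
far-left [588.8  -9.5 201. ] err 108.0 box 41.8 27.3
near-right [601.6 -25.3 142.8] err 113.9 box 51.9 9.7
tcp box 29.524011302318957 -100.21618416986364
```

Run:
```python
from h import *
s=read_camera('scene'); w=read_camera('wrist')
for n,sp,wp in(("far-left",(211.4,176.3),(210,205.7)),("near-right",(206.4,188.4),(292.7,205.7))):
    P,e=tri(s,sp,w,wp); q=P[:2]*1e3-C0; print(n,(P*1e3).round(1),"err",round(e*1e3,1),"box",(q@EX).round(1),(q@EY).round(1))
```

```text
far-left [ 568.5 -124.9   50.7] err 1.3 box 3.8 -83.6
near-right [ 620.3 -114.2   56.6] err 2.1 box 56.7 -81.0
```

Call:
apply_moves([
  [0.001, 0, 0.0003],
  [0, 0.001, 0],
  [0, -0.002, 0],
  [0, 0.002, 0],
  [0, -0.001, 0],
  [0, 0, 0],
  [0, 0, 0],
], twist=[0, 0, 0, 0, 0, 0, 0])

```text
t: 54.08
tool_pos: [0.5966, -0.1364, 0.0693]
eef_rot: [[-0.154, 0.988, 0.001], [0.988, 0.154, 0.0], [-0.0, 0.001, -1.0]]
contact_force: [3.2, -0.9, 1.0]
grip_width: 0.0554
```

```bash
python3 chk.py p19 | grep -v '^[01]\.'
```

```text
lip row 208.0 cols 206 294
ball rows area [0, 0, 0, 0, 0, 0, 0, 0, 0, 0, 0, 0, 0, 69, 204, 27, 130, 106, 199, 1]
```

Call:
apply_moves([
  [0.001, 0, 0.0003],
  [0.001, 0, 0.0003],
  [0.001, 0, 0.0004],
  [0, 0, 0],
  [0, 0, 0],
  [0, 0, 0],
], twist=[0, 0, 0, 0, 0, 0])

```text
t: 54.98
tool_pos: [0.5959, -0.1335, 0.0683]
eef_rot: [[-0.154, 0.988, 0.0], [0.988, 0.154, 0.0], [0.0, 0.0, -1.0]]
contact_force: [3.0, -3.1, 4.0]
grip_width: 0.0559
```

```bash
python3 chk.py p20 | grep -v '^[01]\.'
```

```text
lip row 211.0 cols 207 256
wrist blob area 129 px [276. 214.] box 50.0 -100.0
ball rows area [0, 0, 0, 0, 0, 0, 0, 0, 0, 0, 9, 122, 32, 190, 73, 39, 168, 72, 0, 0]
```

Call:
apply_moves([
  [0, 0, 0],
  [0, 0, 0],
  [0, 0, 0],
  [0, 0, 0],
], twist=[0, 0, 0, 0])

```text
t: 55.62
tool_pos: [0.5959, -0.1335, 0.0684]
eef_rot: [[-0.154, 0.988, 0.0], [0.988, 0.154, -0.0], [-0.0, 0.0, -1.0]]
contact_force: [3.5, -1.9, 5.0]
grip_width: 0.0558
```

```bash
python3 chk.py p21 | grep -v '^[01]\.'
```

```text
lip row 211.0 cols 207 294
wrist blob area 116 px [225.   7.] box 14.0 42.0
wrist blob area 105 px [290.  77.] box 57.0 -0.0
wrist blob area 103 px [248.  87.] box 29.0 -7.0
wrist blob area 89 px [220. 119.] box 9.0 -28.0
wrist blob area 96 px [283. 142.] box 54.0 -44.0
ball rows area [0, 54, 42, 25, 74, 0, 0, 0, 0, 0, 0, 0, 0, 0, 0, 0, 0, 0, 0, 0]
```

Call:
apply_moves([
  [0, 0, 0],
  [0, 0, 0],
  [-0.001, 0, -0.003],
  [-0.001, 0, -0.006],
  [0, 0, -0.008],
  [0, 0, -0.008],
  [0, 0, -0.008],
  [0, 0, -0.006],
  [0, 0, -0.004],
  [0, 0, -0.002],
  [0, 0, 0],
  [0, 0, 0],
], twist=[0, 0, 0, 0, 0, 0, 0, 0, 0, 0, 0, 0], force=25)

```text
t: 57.28
tool_pos: [0.596, -0.1355, 0.113]
eef_rot: [[-0.154, 0.988, -0.0], [0.988, 0.154, 0.0], [0.0, -0.0, -1.0]]
contact_force: [0.1, 0.3, -2.4]
grip_width: 0.0562
```

Call:
apply_moves([
  [0, 0, 0],
  [0, 0, 0],
  [0, 0, 0],
  [0, 0, 0],
  [0, 0, 0],
  [0, 0, 0],
  [0, 0, 0],
  [0, 0, 0],
  [0, 0, 0],
  [0, 0, 0],
  [0, 0, 0],
  [0, 0, 0],
], twist=[0, 0, 0, 0, 0, 0, 0, 0, 0, 0, 0, 0])

```text
t: 58.78
tool_pos: [0.5961, -0.1355, 0.1133]
eef_rot: [[-0.154, 0.988, 0.0], [0.988, 0.154, -0.0], [-0.0, 0.0, -1.0]]
contact_force: [-0.0, 0.6, -1.9]
grip_width: 0.0554
```

Call:
apply_moves([
  [0, 0, 0],
  [0, 0, 0],
  [0, 0, 0],
  [0, 0, 0],
  [0, 0, 0],
], twist=[0, 0, 0, 0, 0])

```text
t: 59.4
tool_pos: [0.5961, -0.1356, 0.1132]
eef_rot: [[-0.154, 0.988, -0.0], [0.988, 0.154, -0.0], [-0.0, -0.0, -1.0]]
contact_force: [-0.6, 0.3, -1.5]
grip_width: 0.0558
```

```bash
python3 chk.py p22 | grep -v '^[01]\.'; python3 -c "
from h import *
go(554.7,-301.5,80,8.9)"
```

```text
lip row 210.0 cols 207 294
wrist blob area 75 px [229.  16.] box 13.0 45.0
wrist blob area 65 px [283.  75.] box 57.0 2.0
wrist blob area 69 px [249.  85.] box 29.0 -6.0
wrist blob area 66 px [225. 112.] box 9.0 -28.0
wrist blob area 66 px [278. 132.] box 54.0 -44.0
ball rows area [14, 57, 17, 53, 0, 0, 0, 0, 0, 0, 0, 0, 0, 0, 0, 0, 0, 0, 0, 0]
t 59.55 pos [ 596.1 -135.5  113.3] head 8.8 | twist -0.1 | travel now-axes [-157.6  -66.5   33.3] | after-twist axes [-157.6  -66.6   33.3] f [ 0.8  1.  -1.4] w 55.7
```

Call:
apply_moves([
  [0.005, 0, 0],
  [0.006, 0, 0],
  [0.004, 0, 0.005],
  [0, 0, 0.008],
  [0, 0, 0.01],
  [0, 0, 0.01],
  [0, 0, 0.01],
  [0, 0, 0.005],
  [0, 0, 0.002],
  [0, 0, 0],
  [0, 0, 0],
], twist=[0, 0, 0, 0, 0, 0, 0, 0, 0, 0, 0], force=14)

```text
t: 60.92
tool_pos: [0.594, -0.1208, 0.0636]
eef_rot: [[-0.154, 0.988, 0.001], [0.988, 0.154, -0.0], [-0.0, 0.001, -1.0]]
contact_force: [0.1, 0.4, -1.6]
grip_width: 0.0559
```

Call:
apply_moves([
  [-0.003, 0, 0],
  [-0.003, 0, 0],
  [0, 0, 0],
], twist=[0, 0, 0])

```text
t: 61.3
tool_pos: [0.5949, -0.126, 0.0642]
eef_rot: [[-0.154, 0.988, 0.0], [0.988, 0.154, 0.001], [0.001, 0.001, -1.0]]
contact_force: [-1.6, 6.4, 5.5]
grip_width: 0.0558
```

Call:
apply_moves([
  [-0.003, 0, -0.0005],
  [-0.003, 0, -0.0005],
  [0, 0, 0],
], twist=[0, 0, 0])

```text
t: 61.68
tool_pos: [0.5959, -0.1322, 0.0651]
eef_rot: [[-0.154, 0.988, 0.0], [0.988, 0.154, 0.001], [0.001, 0.001, -1.0]]
contact_force: [-2.3, 4.6, 5.9]
grip_width: 0.0562
```

```bash
python3 chk.py p23 | grep -v '^[01]\.'
```

```text
lip row 199.0 cols 205 295
wrist blob area 81 px [223.   4.] box 13.0 44.0
wrist blob area 102 px [290.  75.] box 57.0 2.0
wrist blob area 109 px [248.  88.] box 28.0 -6.0
wrist blob area 93 px [219. 121.] box 9.0 -28.0
wrist blob area 101 px [283. 145.] box 54.0 -44.0
ball rows area [0, 28, 69, 2, 98, 4, 0, 0, 0, 0, 0, 0, 0, 0, 0, 0, 0, 0, 0, 0]
```

Call:
apply_moves([
  [-0.0025, 0, -0.0006],
  [-0.0025, 0, -0.0005],
  [-0.0025, 0, -0.0004],
  [-0.0025, 0, -0.0003],
  [-0.0025, 0, -0.0002],
  [-0.0025, 0, -0.0001],
  [0, 0, 0],
], twist=[0, 0, 0, 0, 0, 0, 0])

```text
t: 62.7
tool_pos: [0.5982, -0.1478, 0.0663]
eef_rot: [[-0.154, 0.988, 0.001], [0.988, 0.154, -0.0], [-0.0, 0.0, -1.0]]
contact_force: [1.7, 2.6, 1.0]
grip_width: 0.0558
```

Call:
apply_moves([
  [-0.0025, 0, 0],
  [-0.0025, 0, 0],
  [-0.0025, 0, 0.0002],
  [-0.0025, 0, 0.0003],
  [0, 0, 0],
], twist=[0, 0, 0, 0, 0])

```text
t: 63.32
tool_pos: [0.5994, -0.1576, 0.0657]
eef_rot: [[-0.154, 0.988, -0.0], [0.988, 0.154, -0.0], [-0.0, -0.0, -1.0]]
contact_force: [1.9, 1.2, -0.9]
grip_width: 0.0562
```

```bash
python3 chk.py p24 | grep -v '^1\.'
```

```text
lip row 178.0 cols 200 300
0.3 row 173.8 cols 195.0 304.0
0.4 row 172.6 cols 197.0 303.0
0.5 row 172.5 cols 198.0 301.0
0.6 row 173.1 cols 200.0 300.0
0.7 row 174.5 cols 201.0 299.0
0.8 row 176.6 cols 202.0 297.0
0.9 row 179.4 cols 203.0 296.0
wrist blob area 120 px [293.  31.] box 57.0 3.0
wrist blob area 115 px [249.  44.] box 29.0 -5.0
wrist blob area 100 px [219.  81.] box 9.0 -27.0
wrist blob area 105 px [285. 106.] box 54.0 -43.0
ball rows area [92, 16, 0, 0, 0, 0, 0, 0, 0, 0, 0, 0, 0, 0, 0, 0, 0, 0, 0, 0]
```

Call:
apply_moves([
  [-0.0025, 0, 0.001],
  [-0.0025, 0, 0.001],
  [-0.0025, 0, 0.001],
  [-0.0025, 0, 0.001],
  [-0.002, 0, 0.0015],
  [-0.002, 0, 0.0015],
  [0, 0, 0],
], twist=[0, 0, 0, 0, 0, 0, 0])

```text
t: 64.35
tool_pos: [0.6018, -0.1714, 0.0587]
eef_rot: [[-0.154, 0.988, 0.0], [0.988, 0.154, -0.0], [-0.0, 0.0, -1.0]]
contact_force: [0.2, -0.9, 1.0]
grip_width: 0.0561
```

```bash
sed -i 's/arange(.3/arange(-.2/' h.py; python3 chk.py p25 | grep -v '^1\.'
```

```text
lip row 176.0 cols 196 305
-0.2 row 194.9 cols 187.0 313.0
-0.1 row 188.4 cols 189.0 311.0
0.0 row 183.0 cols 190.0 309.0
0.1 row 178.8 cols 192.0 308.0
0.2 row 175.6 cols 194.0 306.0
0.3 row 173.6 cols 195.0 304.0
0.4 row 172.5 cols 197.0 303.0
0.5 row 172.3 cols 198.0 301.0
0.6 row 172.9 cols 200.0 300.0
0.7 row 174.3 cols 201.0 299.0
0.8 row 176.4 cols 202.0 297.0
0.9 row 179.2 cols 203.0 296.0
wrist blob area 92 px [295.   4.] box 57.0 3.0
wrist blob area 139 px [248.  16.] box 29.0 -4.0
wrist blob area 108 px [217.  56.] box 9.0 -27.0
wrist blob area 115 px [287.  83.] box 54.0 -43.0
ball rows area [0, 0, 0, 0, 0, 0, 0, 0, 0, 0, 0, 0, 0, 0, 0, 0, 0, 0, 0, 113]
```

Call:
apply_moves([
  [0, 0, -0.01],
  [0, 0, -0.015],
  [0, 0, -0.015],
  [-0.01, -0.005, 0],
  [-0.02, -0.01, 0],
  [-0.02, -0.01, 0],
  [-0.02, -0.01, 0],
  [-0.02, -0.01, 0],
  [-0.02, -0.01, 0],
  [-0.01, -0.005, 0],
  [0, 0, 0],
], twist=[0, 0, 0, 0, 0, 0, 0, 0, 0, 0, 0], force=20)

```text
t: 65.88
tool_pos: [0.5606, -0.2995, 0.0988]
eef_rot: [[-0.153, 0.988, 0.0], [0.988, 0.153, 0.0], [0.0, 0.0, -1.0]]
contact_force: [0.4, 0.7, -1.7]
grip_width: 0.056
```

```bash
python3 -c "
from h import *
go(555.3,-305.5,25,8.9)"
```

```text
t 65.88 pos [ 560.6 -299.5   98.8] head 8.8 | twist -0.1 | travel now-axes [-5.1 -6.2 73.8] | after-twist axes [-5.1 -6.2 73.8] f [ 0.4  0.7 -1.7] w 56.0
```

Call:
apply_moves([
  [-0.005, -0.006, 0.01],
  [0, 0, 0.015],
  [0, 0, 0.015],
  [0, 0, 0.012],
  [0, 0, 0.006],
  [0, 0, 0.004],
  [0, 0, 0],
  [0, 0, 0],
], twist=[0, 0, 0, 0, 0, 0, 0, 0], force=12)

```text
t: 66.88
tool_pos: [0.5559, -0.3049, 0.0373]
eef_rot: [[-0.154, 0.988, 0.001], [0.988, 0.154, -0.0], [-0.001, 0.001, -1.0]]
contact_force: [-0.3, 0.6, -2.0]
grip_width: 0.056
```

Call:
apply_moves([
  [0, 0, 0.003],
  [0, 0, 0.003],
  [0, 0, 0],
], twist=[0, 0, 0])

```text
t: 67.25
tool_pos: [0.5555, -0.3047, 0.0305]
eef_rot: [[-0.154, 0.988, -0.0], [0.988, 0.154, 0.0], [0.0, -0.0, -1.0]]
contact_force: [-0.4, -0.1, -2.5]
grip_width: 0.056
```

Call:
apply_moves([
  [0, 0, 0.003],
  [0, 0, 0.003],
  [0, 0, 0],
], twist=[0, 0, 0])

```text
t: 67.62
tool_pos: [0.5557, -0.3049, 0.0248]
eef_rot: [[-0.154, 0.988, 0.0], [0.988, 0.154, -0.0], [-0.0, 0.0, -1.0]]
contact_force: [-0.8, 0.6, -1.3]
grip_width: 0.0559
```

Call:
apply_moves([
  [0, 0, 0.002],
  [0, 0, 0.002],
  [0, 0, 0],
], twist=[0, 0, 0])

```text
t: 68.0
tool_pos: [0.5563, -0.3056, 0.0216]
eef_rot: [[-0.154, 0.988, 0.002], [0.988, 0.154, -0.002], [-0.002, 0.002, -1.0]]
contact_force: [-0.2, -3.9, 4.1]
grip_width: 0.0561
```

Call:
apply_moves([
  [0, 0, 0.002],
  [0, 0, 0.001],
  [0, 0, 0],
], twist=[0, 0, 0])

```text
t: 68.38
tool_pos: [0.5564, -0.3055, 0.0185]
eef_rot: [[-0.154, 0.988, 0.002], [0.988, 0.154, -0.001], [-0.002, 0.002, -1.0]]
contact_force: [0.8, -4.0, 5.0]
grip_width: 0.0561
```

```bash
python3 chk.py p26 | grep -v '^1\.'
```

```text
lip row 180.0 cols 202 299
-0.2 row 195.0 cols 187.0 312.0
-0.1 row 188.5 cols 188.0 311.0
0.0 row 183.1 cols 190.0 309.0
0.1 row 178.9 cols 192.0 307.0
0.2 row 175.7 cols 193.0 306.0
0.3 row 173.7 cols 195.0 304.0
0.4 row 172.5 cols 197.0 303.0
0.5 row 172.4 cols 198.0 301.0
0.6 row 173.0 cols 199.0 300.0
0.7 row 174.4 cols 201.0 298.0
0.8 row 176.5 cols 202.0 297.0
0.9 row 179.3 cols 203.0 296.0
ball rows area [0, 0, 0, 0, 0, 0, 0, 0, 0, 0, 0, 0, 0, 0, 0, 0, 0, 0, 0, 163]
```

Call:
apply_moves([
  [0, 0, 0.002],
  [0, 0, 0.001],
  [0, 0, 0],
], twist=[0, 0, 0])

```text
t: 68.9
tool_pos: [0.5559, -0.3048, 0.015]
eef_rot: [[-0.154, 0.988, 0.001], [0.988, 0.154, -0.0], [-0.0, 0.001, -1.0]]
contact_force: [0.8, -3.4, 4.9]
grip_width: 0.0559
```

Call:
apply_moves([
  [0, 0, 0.001],
  [0, 0, 0.001],
  [0, 0, 0],
], twist=[0, 0, 0])

```text
t: 69.28
tool_pos: [0.5555, -0.3046, 0.0126]
eef_rot: [[-0.154, 0.988, -0.0], [0.988, 0.154, 0.0], [0.0, -0.0, -1.0]]
contact_force: [0.6, -2.2, 2.7]
grip_width: 0.0562
```

Call:
apply_moves([
  [0, 0, 0.001],
  [0, 0, 0.001],
  [0, 0, 0],
], twist=[0, 0, 0])

```text
t: 69.65
tool_pos: [0.5556, -0.3048, 0.0114]
eef_rot: [[-0.154, 0.988, -0.0], [0.988, 0.154, -0.0], [-0.0, -0.0, -1.0]]
contact_force: [-2.2, -1.6, 10.1]
grip_width: 0.056
```

Call:
apply_moves([
  [0, 0, 0],
  [0, 0, 0],
  [0, 0, 0],
  [0, 0, 0],
  [0, 0, 0],
  [0, 0, -0.02],
  [0, 0, -0.04],
  [0, 0, -0.05],
  [0, 0, -0.05],
  [0, 0, 0],
  [0, 0, 0],
], twist=[0, 0, 0, 0, 0, 0, 0, 0, 0, 0, 0], hand=0)

```text
t: 71.03
tool_pos: [0.5554, -0.3046, 0.171]
eef_rot: [[-0.154, 0.988, -0.0], [0.988, 0.154, 0.0], [0.0, -0.0, -1.0]]
contact_force: [0.2, -0.1, -0.7]
grip_width: 0.0929
```

Run:
```python
from h import *
import pickle
w=read_camera('wrist'); pickle.dump(w,open('c2.pkl','wb'))
hsv=cv2.cvtColor(w["color"],cv2.COLOR_RGB2HSV); H,S,V=cv2.split(hsv)
m=(((H<10)|(H>172))&(S>125)&(V>60)).astype(np.uint8); m[300:]=0; m=cv2.morphologyEx(m,cv2.MORPH_CLOSE,np.ones((7,7)))
cn=max(cv2.findContours(m,cv2.RETR_EXTERNAL,cv2.CHAIN_APPROX_NONE)[0],key=cv2.contourArea)
P=np.array([onz(w,u,v,.044)[:2] for u,v in cn[:,0]],np.float32)*1e3; print(cv2.minAreaRect(P))
go(554.7,-301.5,17,8.9)
```

```text
((399.3691101074219, -378.65704345703125), (110.6065673828125, 51.35711669921875), 41.25025939941406)
t 71.08 pos [ 555.1 -304.5  170.2] head 8.8 | twist -0.1 | travel now-axes [  2.8   0.2 153.2] | after-twist axes [3.000e+00 1.000e-01 1.532e+02] f [-0.   0.2  0.1] w 93.1
```

Call:
apply_moves([
  [0, 0, -0.05],
  [0, 0, -0.05],
  [0, -0.05, 0],
  [0, -0.05, 0],
  [0, -0.05, 0],
  [0, -0.05, 0],
  [0, 0, 0],
  [0, 0, 0],
], twist=[0, 0, 0, 0, 0, 0, 0, 0])

```text
t: 72.08
tool_pos: [0.3583, -0.3355, 0.2703]
eef_rot: [[-0.153, 0.988, -0.0], [0.988, 0.153, 0.001], [0.001, -0.0, -1.0]]
contact_force: [0.6, 0.4, -0.1]
grip_width: 0.093
```

Run:
```python
from h import *
import pickle
w=pickle.load(open('c2.pkl','rb'))
t=read_camera('top'); s=read_camera('scene')
x,y=proj(w,(.555,-.301,.03)).astype(int)
A=cv2.resize(t['color'][170:270,210:400],(780,410),interpolation=cv2.INTER_CUBIC)
B=cv2.resize(w['color'][max(0,y-65):y+60,x-90:x+90],(270,187)); C=cv2.resize(s['color'][130:230,140:300],(299,187),interpolation=cv2.INTER_CUBIC)
bot=np.zeros((187,780,3),np.uint8); bot[:,:270]=B; bot[:,270:569]=C
print("wrist crop origin",x-90,max(0,y-65),observe()["tool_pos"])
cv2.imwrite('pics/final.png',np.vstack([A,bot])[:,:,::-1])
for n,c in(('top',t),('scene',s)): bay(n,c)
```

```text
wrist crop origin 160 110 [ 0.35878997 -0.33533907  0.27035302]
```

View pics/final.png

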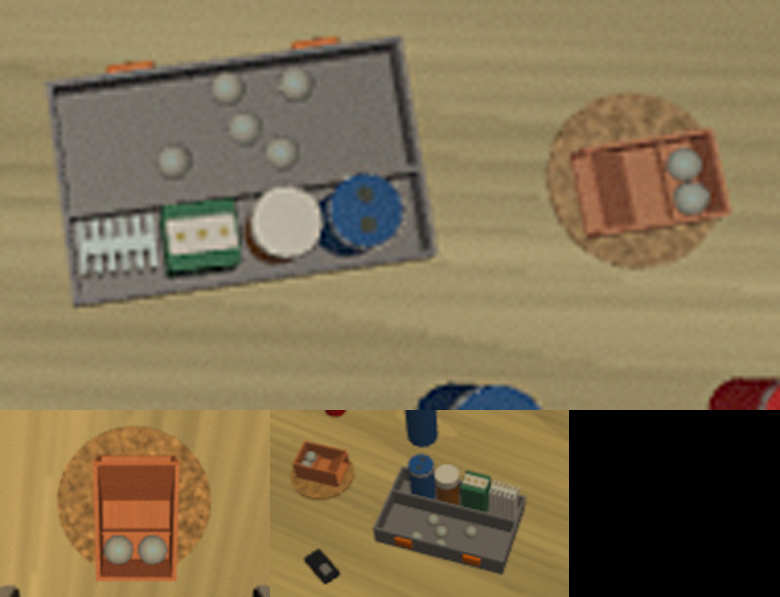

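Run:
```python
from h import *
t=read_camera('top'); f=lambda u,v,z:onz(t,210+u/4.105,170+v/4.1,z)[:2]*1e3
P=np.array([f(*p,.044) for p in((572,155),(712,130),(730,212),(590,237))]); c=P.mean(0); m=f(638,181,.004)
print("cup",c.round(1),[np.hypot(*(P[i]-P[i-1])).round(1) for i in range(4)],"mat",m.round(1),"off",(c-m).round(1),(c-[554.7,-301.5]).round(1))
d=P[1]-P[0]; print(np.degrees(np.arctan2(d[1],d[0])))
for n,z,p in(("cap",.099,(365,212)),("jar",.089,(286,222)),("pm",.086,(201,237)),("hs",.084,(119,243))):
    q=f(*p,z)-C0; print(n,"row x",(q@EX+42).round(1),"y",(q@EY).round(1))
```

```text
cup [ 546.3 -302.8] [np.float64(52.4), np.float64(91.5), np.float64(52.7), np.float64(90.6)] mat [ 552.5 -307.7] off [-6.2  5. ] [-8.4 -1.3]
-78.6500936612915
cap row x -1.6 y -65.1
jar row x -0.5 y -19.2
pm row x -2.3 y 31.9
hs row x 0.8 y 80.5
```

Run:
```python
from h import *
import pickle
w=pickle.load(open('c2.pkl','rb')); f=lambda u,v,z:onz(w,160+u/1.5,110+(v-410)/1.496,z)[:2]*1e3
P=np.array([f(*p,.044) for p in((95,462),(178,462),(176,580),(97,580))]); print(P.mean(0).round(1),[np.hypot(*(P[i]-P[i-1])).round(1) for i in range(4)])
print("mat",f(58,500,.004),f(210,500,.004),f(134,427,.004))
```

```text
[ 557.  -307.4] [np.float64(82.9), np.float64(53.5), np.float64(82.9), np.float64(55.3)]
mat [ 497.83902671 -310.11413099] [ 610.69356858 -292.57693833] [ 546.03091984 -248.14585051]
```

```bash
python3 -c "
from cell import *
print(observe()['t'], sign_off())"
```

```text
the job is handed in; nothing more can be done
72.225 None
```

The kit is made up and handed in at 72 s of the 210 s allowed. My last checks showed every condition met; no verdict was reported.

- **Components:** the heatsink, power module, jar and capacitor (the smaller blue can) stand upright in the row. There was no battery on the bench. They measured within about 2.5 mm of the row's centre line, and each touched down at about floor height.
- **Tilting the cup:** moves can only turn the tool about its vertical axis. So I held the cup loosely and pushed its front face slowly against the box's end wall until the balls ran. I then lifted it clear and held it still for about 2 s. Pressing its underside against the same wall and lowering it onto the mat levelled it again.
- **Balls:** five are in the bay and two are in the cup behind the rib, in both the top and wrist pictures.
- **Cup on the mat:** it stands upright. Its offset from the mat's centre measured about 6 mm in the wrist view and 8 mm in the top view, against a limit of 25 mm. The top-view figure is the rougher one, because the corners I picked included part of the outer wall.

**Disagreements:**
- The cup's lip started pointing towards the robot, not towards +y as described; I went by the pictures.
- The balls only ran when my estimates of the tilt read about 1.1 to 1.2 rad, not the stated 0.8 to 1. The cup had slipped in the grip, so those estimates are uncertain.

I never touched the screwdriver, spool or key fob, but I did not measure their final positions. I saw no sign of the cup being knocked aside.

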